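# Make up two tool kits in the sheet-metal shop

## Task

Make up the two kits from the stock standing on the bench, one thing upright in each tray compartment. In the two-compartment tray put the loaf-shaped dolly next to the tab and the square stake in the other compartment; in the three-compartment tray put the large box spanner next to the tab, the spacer sleeve in the middle and the barrel-shaped roller at the far end. Leave the small box spanner standing where it is.

Things in the scene. Friction and masses are not known exactly. Their poses are not given: they have to be found in the camera images.
- tray2: Two-compartment kit tray, grey metal, fixed, 144 x 74 mm, walls 4 mm thick with tops 8 mm above the work surface, floor 3 mm thick. A flat tab (34 x 36 x 3 mm, black hole mark) at one end. Origin: centre of the underside (tab not counted); x along the row towards the tab, z up. Compartments 66 x 66 mm inside, centred at x = +35 mm (next to the tab) and -35 mm, y = 0.
- tray3: Three-compartment kit tray, same make, fixed, 214 x 74 mm, walls 4 mm thick with tops 8 mm above the work surface, floor 3 mm thick. The same flat tab at one end. Origin: centre of the underside (tab not counted); x along the row towards the tab, z up. Compartments 66 x 66 mm inside, centred at x = +70 mm (next to the tab), 0 (middle) and -70 mm (far end), y = 0.
- dolly_mid (a point): Dolly: solid dark steel block shaped like a loaf, 48 mm long (own x), 36 mm wide (own y), 52 mm high; flat vertical sides up to 34 mm, then a rounded top with its ridge along x. About 0.5 kg. It stands upright on the work surface. This point is on its vertical axis, half-way up; own z is up.
- stake_mid (a point): Stake: square steel block 38 by 38 mm, flat vertical faces (square to own x and y) up to 42 mm, topped by a blunt four-sided pyramid; 58 mm high overall. About 0.4 kg. It stands upright on the work surface. This point is on its vertical axis, half-way up; own z is up.
- spanner_mid (a point): Large box spanner: dark steel, standing on its hexagonal end, 36 mm across flats (two of the flats face along own y, corners along own x) up to 46 mm, then a round neck 26 mm in diameter with a black bore; 66 mm high overall. About 0.25 kg. It stands upright on the work surface. This point is on its vertical axis, half-way up; own z is up.
- small_spanner_mid (a point): Small box spanner: the same shape but smaller, hexagon 24 mm across flats up to 34 mm, neck 16 mm in diameter, 48 mm high overall, 0.1 kg. It belongs to neither kit. It stands upright on the work surface. This point is on its vertical axis, half-way up; own z is up.
- sleeve_mid (a point): Spacer sleeve: dark steel tube, outside diameter 44 mm, open bore 28 mm, 54 mm high. About 0.25 kg. It stands upright on the work surface. This point is on its vertical axis, half-way up; own z is up.
- roller_mid (a point): Roller: bright steel barrel-shaped roller standing on end, 52 mm in diameter at mid-height, narrowing to 38 mm at both ends, 60 mm high, with a small dark bearing and bore in its top. About 0.55 kg. It stands upright on the work surface. This point is on its vertical axis, half-way up; own z is up.
Not all that is in view belongs to the job. Leave any orange look-alike of the part that bears dolly_mid alone.

How it is judged:
By the outcome, as a careful person would: the job done as asked, in the order asked, and still so for the second after the job is handed in, with the robot touching nothing.
It also fails if it takes over 117 s, if anything falls off the work surface, if the arm or the gripper's body presses on something with over 40 N, if the wrist force passes 120 N, or if a joint passes its speed limit or range.

## Robot

A 6-joint arm with a two-finger parallel gripper is mounted at the origin on the work surface. World frame = base frame: x ahead of the robot, y to its left, z up, the work surface at z = 0. Lengths are in mm, angles in rad, forces in N, time in s.
With the tool pointing down it reaches from about 275 to 1000 mm from the base axis. Payload 8.4 kg.
Tool frame: the origin (TCP) lies midway between the tips of the shut fingers; the grasp point (between the pads) lies r.grasp_offset behind it (r.grasp_offset is the distance from the TCP to the grasp point, in mm); z points along the fingers, y is the direction in which the jaws open and shut (so a half turn about z gives the same grasp; the last joint's range is limited). The gripper opens to 85 mm and grips with 20 to 120 N. Pads are 22 mm wide; open, the fingers measure 114 mm over their backs; the gripper's body (76 mm by 85 mm) begins 54 mm behind the grasp point. The pads swing forward as they close: fully open they stand 13 mm farther back than shut.
Start: joints at [1.333, 0.353, 1.633, -0, 1.155, -0.002], TCP at [146.011, 607.707, 200.681] pointing down, gripper open.
Joint ranges: [-2.63, 2.63], [-0.92, 2.1], [0.06, 2.66], [-1.3, 4.44], [0, 2.69], [-3.02, 3.02]. Speed limits (rad/s): [2.22, 2.22, 2.79, 3.14, 3.14, 3.14].

## Interface

Orientations are given as [roll, pitch, yaw] about the fixed x, y, z axes, in that order (R = Rz(yaw) Ry(pitch) Rx(roll)).
In Python, from rig import r gives the robot as it stands.
- The arm moves only by the tool jog_arm, never from a script. Its argument "series" is a list that holds one entry, the list of rows, each a list of 7 numbers: the shift along the tool's x, y, z in cm, then the turn, a rotation vector about the tool's x, y, z in degrees, then the finger opening in cm, from 0 to 8.54. A call has 1 to 5 rows; each row is the pose to reach, as a shift and turn from the pose commanded when the call began, along the tool's axes at that moment; what a row does not reach only later rows make up. A row lasts 1/8 s, in which the tool goes at most 62.5 mm and 10.7 degrees, less where a joint would pass 70% of its speed; a pose out of reach is approached as far as the arm can. A call with a gripper value outside its range is refused whole. The fingers move at their own pace and stop on an object; "newtons" is the grip in N (left out, the last holds). Time passes only in rows, so rows that repeat a pose let the fingers close. It gives the time, the measured TCP pose, the force and the opening at its end, in the units of the state.
- r.sense(): the state, without advancing time (a new reading comes with each control period).
- r.grab_frame(name): name is "scene" or "top" or "wrist"; returns the picture (384x512x3 uint8, red, green, blue); there is no depth.
- r.calibration(name): a dict with "mtx" (3x3 intrinsics, pixels), "origin" and "attitude" of the camera in the world; the wrist camera has in their place "T_tool_cam" (4x4, takes a point from camera to tool coordinates, whose origin is the TCP and whose axes are the flange's). Camera axes: x right, y down, z forward; pixel columns grow to the right and rows downward; lengths in mm; the calibration is good to about 2 mm. The wrist camera is an equidistant fisheye: a pixel r from the principal point sees the ray r / f radians off the axis. A picture is of the moment at which its call begins: read the wrist's pose just before it. calibration takes no time and is no camera call.
- r.sign_off(): hands the job in, once; it reports no verdict.
The state is a dict: "clock": time; "qpos": joint angles; "qvel": joint speeds; "joint_efforts": joint torques, N m; "eef_pos": TCP position; "tcp_rot": TCP orientation; "contact_force": force on the tool from outside, world axes, zero at the start; "wrist_torque": the same for the moment, N m; "opening": opening from 0.0 (shut) to 1.0 (fully open).
Only numpy, scipy, OpenCV 4.12 (cv2) and the standard library are available. Lean on these libraries where they do the work, as an engineer would, in place of code of your own. Each camera call takes 0.05 s, during which the arm holds its last target.

## Working session

There is one attempt and no reset: what is moved stays moved. The work goes in short steps, Python scripts to look and compute and a tool call to move; the robot and the scene stay as the last step left them, time stands still between calls to the robot, and variables do not carry over. Pictures are saved under pics/ and viewed, and the job is handed in when it is done.

Besides the shell and the picture viewer there is one more tool, called after ">>>" as a command line: name --argument value ..., lists and objects as JSON in quotes. jog_arm: Moves the arm, as the interface text tells. Its arguments: {"type":"object","properties":{"series":{"type":"array","items":{"type":"array","items":{"type":"array","items":{"type":"number"}}}},"newtons":{"type":"number"}},"required":["series"]}

```bash
mkdir -p pics; ls
python3 - <<'E'
from rig import r
import cv2
print(r.sense()); print(r.grasp_offset)
for n in ("scene","top","wrist"):
    print(n,r.calibration(n))
for n in ("scene","top"):
    im=r.grab_frame(n); cv2.imwrite(f"pics/{n}0.png",im[:,:,::-1])
E
```

```text
pics
{'clock': 0.0, 'qpos': array([ 1.33257655e+00,  3.53637706e-01,  1.63415602e+00,  3.07584510e-05,
        1.15519889e+00, -2.40562816e-03]), 'qvel': array([-2.17304758e-05, -8.78235907e-04, -1.10165926e-03, -7.40270674e-04,
       -1.37661721e-03, -2.57453027e-04]), 'joint_efforts': array([-6.63008677e-05, -6.05237961e+01, -3.42074597e+01, -1.17355635e-04,
        9.57433978e-03, -5.11272134e-06]), 'eef_pos': array([145.88957264, 607.18839988, 199.95887236]), 'tcp_rot': array([-3.14019276e+00, -3.14904326e-05,  2.90576605e+00]), 'contact_force': array([-0.583107  ,  0.41218967, -0.47500236]), 'wrist_torque': array([ 0.02967975, -0.01315508,  0.01999682]), 'opening': 0.9972768863020671}
18.700000000000003
scene {'mtx': array([[414.9406437 ,   0.        , 258.02712896],
       [  0.        , 414.9406437 , 191.2313883 ],
       [  0.        ,   0.        ,   1.        ]]), 'origin': array([1155.73054052,  -45.87409634,  582.86102226]), 'attitude': array([-2.29274592,  0.01499695,  1.48586324])}
top {'mtx': array([[424.48835784,   0.        , 254.9394983 ],
       [  0.        , 424.48835784, 192.93073759],
       [  0.        ,   0.        ,   1.        ]]), 'origin': array([ 389.51437758,   20.88940709, 1033.19225184]), 'attitude': array([-2.95544392, -0.03921558, -1.55350848])}
wrist {'mtx': array([[297.31863964,   0.        , 257.25295403],
       [  0.        , 297.31863964, 189.47758649],
       [  0.        ,   0.        ,   1.        ]]), 'T_tool_cam': array([[-5.84362908e-05, -9.51525419e-01, -3.07570112e-01,
         7.93293198e+01],
       [ 9.99999810e-01,  1.33304592e-04, -6.02395941e-04,
         7.97437456e-01],
       [ 6.14195558e-04, -3.07570089e-01,  9.51525230e-01,
        -1.73680978e+02],
       [ 0.00000000e+00,  0.00000000e+00,  0.00000000e+00,
         1.00000000e+00]])}
```

View pics/scene0.png

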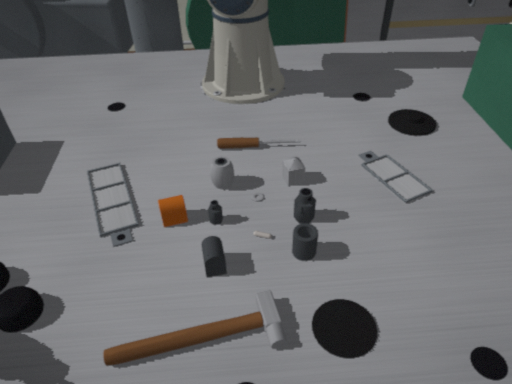

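View pics/top0.png

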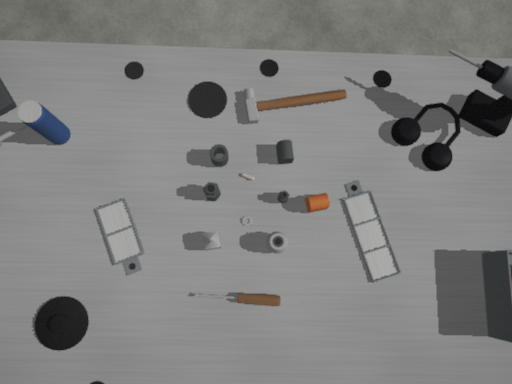

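```bash
cat > h.py <<'E'
import numpy as np, cv2
from scipy.spatial.transform import Rotation as Ro
from rig import r
class Cam:
    def __init__(s,n):
        c=r.calibration(n); s.K=c["mtx"]; s.o=c["origin"]; s.R=Ro.from_euler("xyz",c["attitude"]).as_matrix()
    def proj(s,P):
        p=(np.atleast_2d(P)-s.o)@s.R; q=p@s.K.T; return q[:,:2]/q[:,2:]
    def back(s,uv,z):
        uv=np.atleast_2d(uv); d=np.c_[uv,np.ones(len(uv))]@np.linalg.inv(s.K).T@s.R.T
        return s.o+d*((z-s.o[2])/d[:,2:])
E
python3 - <<'E'
from h import *
t=Cam("top"); s=Cam("scene")
print(t.proj([[0,0,0],[400,0,0],[400,200,0]])); print(s.proj([[0,0,0],[400,0,0],[400,200,0]]))
im=cv2.imread("pics/top0.png"); 
cv2.imwrite("pics/top_c1.png",cv2.resize(im[130:260,190:350],None,fx=4.9,fy=4.6,interpolation=cv2.INTER_CUBIC))
c=np.hstack([cv2.resize(im[190:280,85:155],None,fx=5,fy=5,interpolation=cv2.INTER_CUBIC),cv2.resize(im[175:290,335:405],(350,575),interpolation=cv2.INTER_CUBIC)[:450]])
a=cv2.resize(im[190:280,85:155],None,fx=5,fy=5,interpolation=cv2.INTER_CUBIC); b=cv2.resize(im[175:290,335:405],None,fx=5,fy=5,interpolation=cv2.INTER_CUBIC)
c=np.zeros((575,720,3),np.uint8); c[:450,:350]=a; c[:,370:]=b
cv2.imwrite("pics/top_c2.png",c)
im=cv2.imread("pics/scene0.png"); cv2.imwrite("pics/scene_c1.png",cv2.resize(im[130:285,140:340],None,fx=3.8,fy=3.8,interpolation=cv2.INTER_CUBIC))
E
```

```text
[[243.07091681 451.44112138]
 [246.82089526 268.57576096]
 [162.79941587 267.06732978]]
[[243.59144219  83.39544312]
 [253.82380445 163.99081439]
 [339.62495174 158.50414269]]
```

View pics/top_c1.png

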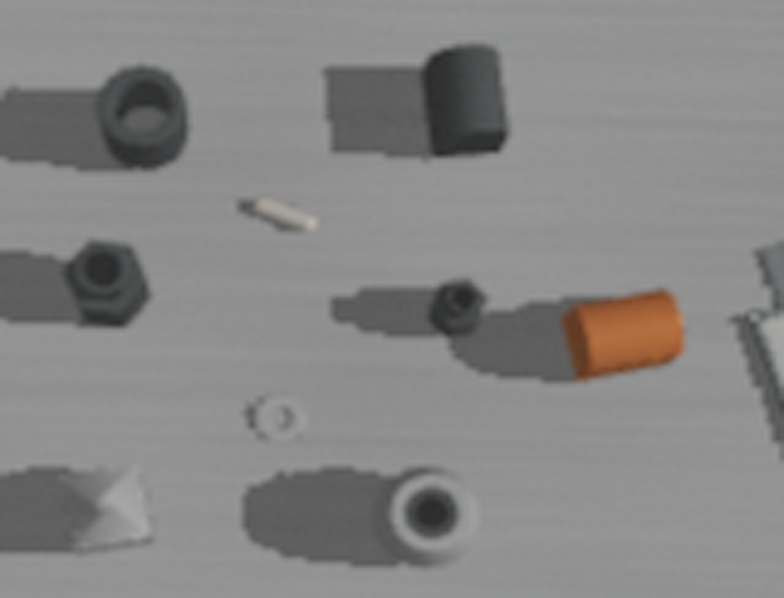

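View pics/top_c2.png

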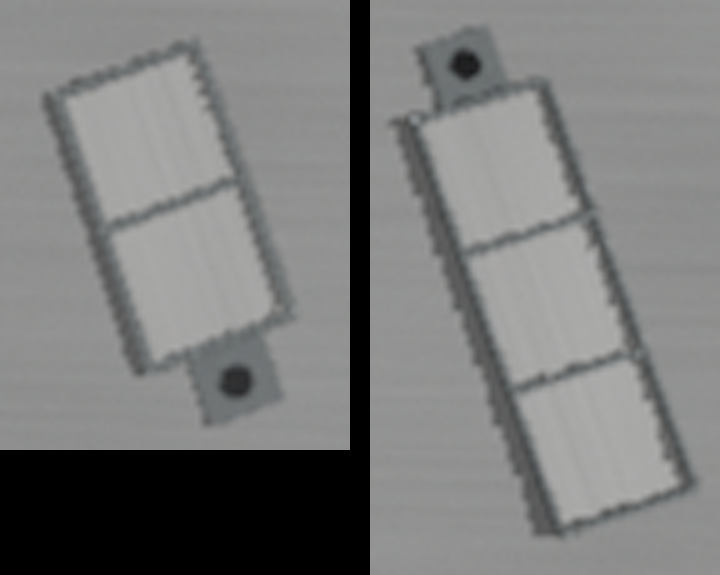

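View pics/scene_c1.png

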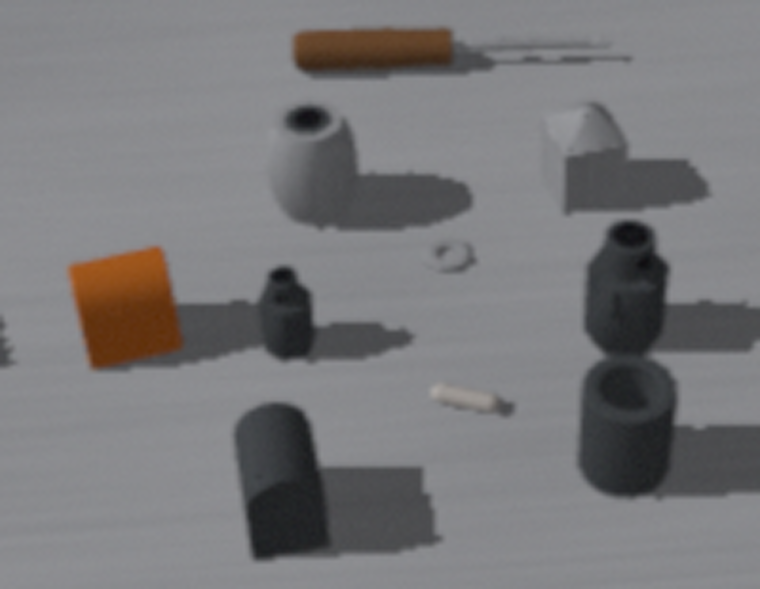

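```bash
cat > fit.py <<'E'
from h import *
from scipy.optimize import minimize
def ring(rx,z,n=32): a=np.arange(n)*2*np.pi/n; return np.c_[rx*np.cos(a),rx*np.sin(a),np.full(n,z)]
def box(a,b,z): return np.array([[sx*a,sy*b,z] for sx in(-1,1) for sy in(-1,1)])
def hexa(af,z): R=af/np.sqrt(3); a=np.arange(6)*np.pi/3; return np.c_[R*np.cos(a),R*np.sin(a),np.full(6,z)]
def loaf():
    y=np.linspace(-18,18,15); z=34+18*np.sqrt(1-(y/18)**2)
    return np.vstack([box(24,18,0)]+[np.c_[np.full(15,s),y,z] for s in(-24,24)])
M={"dolly":loaf(),"stake":np.vstack([box(19,19,0),box(19,19,42),[[0,0,58]]]),
"spanner":(hexa(36,0),hexa(36,46),ring(13,66)),"small":(hexa(24,0),hexa(24,34),ring(8,48)),
"sleeve":np.vstack([ring(22,0),ring(22,54)]),
"roller":np.vstack([ring(19+7*(1-((z-30)/30)**2),z) for z in np.linspace(0,60,13)])}
M["spanner"]=np.vstack(M["spanner"]);M["small"]=np.vstack(M["small"])
def world(m,p,z0=0): 
    c,s=np.cos(p[2]),np.sin(p[2]); return np.c_[p[0]+c*m[:,0]-s*m[:,1],p[1]+s*m[:,0]+c*m[:,1],m[:,2]+z0]
def hull(cam,m,p,z0=0): return cv2.convexHull(cam.proj(world(m,p,z0)).astype(np.float32))[:,0]
E
python3 - <<'E'
from fit import *
t=Cam("top"); s=Cam("scene"); T=cv2.imread("pics/top0.png"); S=cv2.imread("pics/scene0.png")
def G(im):
    g=cv2.GaussianBlur(im.astype(np.float32),(0,0),0.8)
    return cv2.GaussianBlur(sum(np.hypot(cv2.Sobel(g[:,:,k],5,1,0),cv2.Sobel(g[:,:,k],5,0,1)) for k in range(3))**.5,(0,0),0.7)
gt,gs=G(T),G(S)
def score(cam,g,m,p):
    h=hull(cam,m,p); n=np.roll(h,-1,0); q=np.concatenate([a+(b-a)*np.linspace(0,1,max(2,int(np.hypot(*(b-a))*2)),endpoint=False)[:,None] for a,b in zip(h,n)]).astype(np.float32)
    return cv2.remap(g,q[:,0].copy(),q[:,1].copy(),1).mean()
C=lambda u,v:(190+u/4.9,130+v/4.6)
init={"dolly":(C(465,80),45,np.pi/2*0),"stake":(C(110,505),55,0),"spanner":(C(103,268),66,0),"small":(C(462,297),48,0),"sleeve":(C(143,105),54,0),"roller":(C(432,512),60,0)}
out={}
for k,(uv,z,y) in init.items():
    b=t.back(uv,z)[0]; m=M[k]
    res=[]
    for w in((1,1),(1,0),(0,1)):
        best=None
        for y0 in (0,) if k in("sleeve","roller") else np.linspace(0,np.pi,7)[:-1] if k=="dolly" else np.linspace(0,np.pi/2 if k=="stake" else np.pi/3,5)[:-1]:
            f=lambda p:-(w[0]*score(t,gt,m,[p[0],p[1],p[2]/30])+w[1]*score(s,gs,m,[p[0],p[1],p[2]/30]))+0.02*np.hypot(*(p[:2]-b[:2]))
            q=minimize(f,[b[0],b[1],y0*30],method="Nelder-Mead",options=dict(initial_simplex=np.array([[b[0]-4,b[1]-4,y0*30-4],[b[0]+6,b[1],y0*30],[b[0],b[1]+6,y0*30],[b[0],b[1],y0*30+8]])))
            if best is None or q.fun<best.fun: best=q
        res.append([best.x[0],best.x[1],np.degrees(best.x[2]/30)]); res[-1].append(-best.fun)
    out[k]=res[0]; print(k,b[:2].round(1),np.array(res).round(1).tolist())
    for cam,im in((t,T),(s,S)):
        pass
import json; json.dump({k:v[:3] for k,v in out.items()},open("obj.json","w"))
Tb=cv2.resize(T[120:270,180:350],None,fx=4.6,fy=4,interpolation=cv2.INTER_CUBIC);Sb=cv2.resize(S[130:285,140:340],None,fx=3.8,fy=3.8,interpolation=cv2.INTER_CUBIC)
for k,v in out.items():
    p=[v[0],v[1],np.radians(v[2])]
    for cam,B,o,f in((t,Tb,(180,120),(4.6,4)),(s,Sb,(140,130),(3.8,3.8))):
        h=((hull(cam,M[k],p)+.5-np.array(o))*f).astype(int); cv2.polylines(B,[h],True,(0,255,0),1)
cv2.imwrite("pics/fit_t.png",Tb); cv2.imwrite("pics/fit_s.png",Sb)
# trays
g=cv2.cvtColor(T,cv2.COLOR_BGR2GRAY); 
sub=np.zeros_like(g); sub[190:290,85:155]=g[190:290,85:155]; sub[180:290,335:405]=g[180:290,335:405]
n,l,st,ce=cv2.connectedComponentsWithStats((sub>160).astype(np.uint8))
for i in range(1,n):
    if st[i,4]>150:
        pts=np.argwhere(l==i)[:,::-1].astype(np.float32); W=t.back(pts,3)[:,:2].astype(np.float32); rr=cv2.minAreaRect(W); print(st[i],rr, W.mean(0))
for nm,uv in(("hole2",(85+235/5,190+381/5)),("hole3",(335+95/5,175+64/5))): print(nm,t.back(uv,3)[0])
E
```

```text
dolly [690.6 -85.4] [[685.9, -90.3, 186.7, 39.4], [685.8, -86.9, 6.9, 21.3], [685.2, -91.8, 7.3, 22.0]]
stake [463.   81.2] [[463.7, 89.4, -7.8, 22.2], [461.6, 130.0, 96.3, 13.7], [473.1, 92.8, -24.6, 13.0]]
spanner [580.9  88. ] [[580.7, 86.3, 74.9, 37.9], [581.0, 89.8, 22.9, 20.6], [582.0, 84.4, 89.2, 20.9]]
small [573.6 -84.2] [[573.6, -86.6, 62.7, 37.6], [573.5, -82.9, 53.2, 19.4], [573.6, -88.7, 46.5, 21.4]]
sleeve [669.9  72.6] [[669.3, 71.7, 8.4, 36.0], [670.4, 75.1, 3.5, 19.7], [668.9, 70.2, 5.9, 20.1]]
roller [462.1 -69.3] [[464.3, -69.8, 4.7, 24.6], [461.3, -55.0, 31.4, 13.5], [465.9, -70.9, 5.3, 14.8]]
[347 194  29  29 528] ((551.8993530273438, -279.171875), (60.88551712036133, 56.180484771728516), 19.263916015625) [ 551.60236 -279.05176]
[ 99 202  32  31 603] ((516.5955810546875, 322.1990661621094), (59.86186599731445, 59.27800369262695), 22.78470230102539) [516.13367 322.7074 ]
[356 221  29  30 559] ((485.9930419921875, -300.9883728027344), (61.2429313659668, 57.20512771606445), 18.533309936523438) [ 485.8119  -300.79636]
[108 229  31  32 623] ((451.8520812988281, 295.61688232421875), (60.73031234741211, 57.48042678833008), 22.471439361572266) [451.80408 295.7935 ]
[366 248  30  31 583] ((419.35345458984375, -322.9674377441406), (61.317962646484375, 57.862701416015625), 18.583675384521484) [ 419.5232  -322.81146]
hole2 [400.70209909 271.93982473   3.        ]
hole3 [ 603.51652236 -263.76100074    3.        ]
```

View pics/fit_t.png

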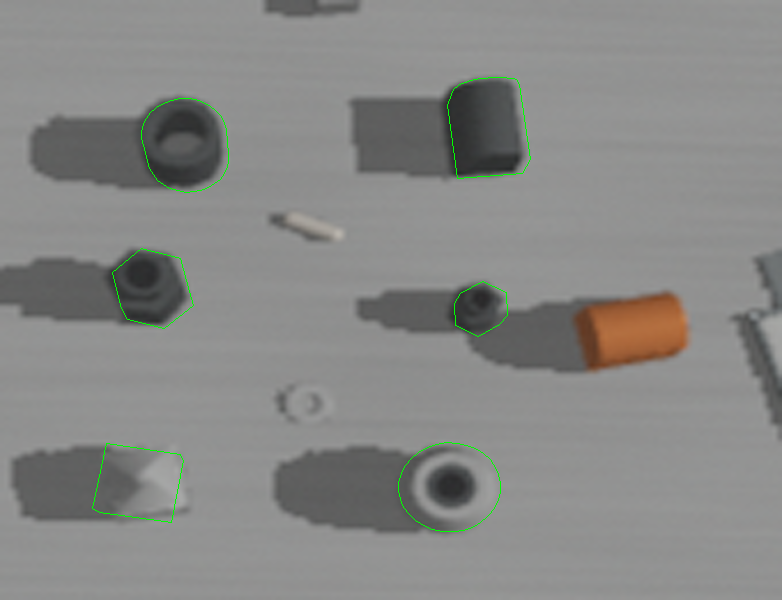

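View pics/fit_s.png

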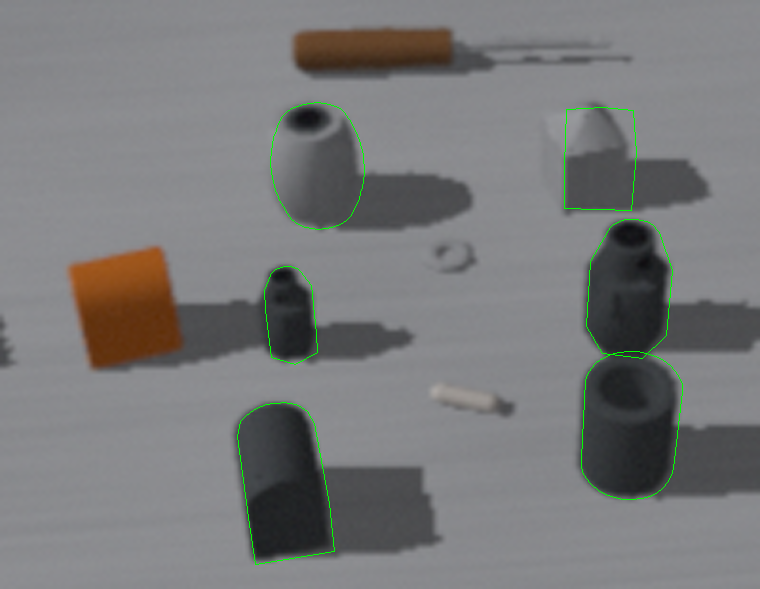

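```bash
cat >> h.py <<'E'
def plan(x,y,z,yawdeg,s=None):
    s=s or r.sense(); R=Ro.from_euler("xyz",s["tcp_rot"]); 
    Rt=Ro.from_euler("xyz",[np.pi,0,np.radians(yawdeg)])
    d=R.inv().apply(np.array([x,y,z])-s["eef_pos"])/10; w=np.degrees((R.inv()*Rt).as_rotvec())
    print("clk %.2f"%s["clock"],"pos",s["eef_pos"].round(1),"rpy",np.degrees(s["tcp_rot"]).round(1),"F",s["contact_force"].round(1),"open",round(s["opening"],3))
    print("->",(x,y,z,yawdeg),"shift cm",d.round(2),"turn",w.round(1),"dist",(10*np.linalg.norm(d)).round())
class WCam:
    def __init__(s,st=None):
        c=r.calibration("wrist"); st=st or r.sense(); s.K=c["mtx"]; T=c["T_tool_cam"]
        Rw=Ro.from_euler("xyz",st["tcp_rot"]).as_matrix(); s.R=Rw@T[:3,:3]; s.o=st["eef_pos"]+Rw@T[:3,3]
    def proj(s,P):
        p=(np.atleast_2d(P)-s.o)@s.R; rr=np.hypot(p[:,0],p[:,1]); th=np.arctan2(rr,p[:,2]); k=s.K[0,0]*th/np.maximum(rr,1e-9)
        return np.c_[s.K[0,2]+k*p[:,0],s.K[1,2]+k*p[:,1]]
    def back(s,uv,z):
        q=(np.atleast_2d(uv)-s.K[:2,2])/s.K[0,0]; th=np.hypot(q[:,0],q[:,1]); d=np.c_[q*np.sinc(th/np.pi)[:,None],np.cos(th)]@s.R.T
        return s.o+d*((z-s.o[2])/d[:,2:])
E
python3 - <<'E'
from h import *
plan(600,0,150,187)
E
```

```text
clk 0.10 pos [145.9 607.2 200. ] rpy [-179.9   -0.   166.5] F [ 0.1  0.3 -0.1] open 0.999
-> (600, 0, 150, 187) shift cm [-58.34 -48.43   5.06] turn [ -0.1  -0.  -20.5] dist 760.0
```

>>> jog_arm --series '[[[-5.8,-4.8,0.5,0,0,0,8.5],[-11.6,-9.6,1,0,0,0,8.5],[-17.4,-14.4,1.5,0,0,0,8.5],[-23.2,-19.2,2,0,0,0,8.5],[-29.0,-24.0,2.5,0,0,0,8.5]]]'

```text
clock: 0.72
eef_pos: [334.0, 356.5, 179.8]
tcp_rot: [3.142, 0.0, 2.906]
contact_force: [0.4, 0.3, 0.3]
opening: 0.995
```

>>> jog_arm --series '[[[-5.8,-4.8,0.5,0,0,-4,8.5],[-11.6,-9.6,1,0,0,-8,8.5],[-17.4,-14.4,1.5,0,0,-12,8.5],[-23.2,-19.2,2,0,0,-16,8.5],[-29.3,-24.4,2.5,0,0,-20.5,8.5]]]'

```text
clock: 1.35
eef_pos: [520.7, 106.6, 159.2]
tcp_rot: [3.141, 0.0, -3.017]
contact_force: [1.0, 0.3, -0.3]
opening: 0.994
```

Run:
```python
from h import *
plan(600,0,150,187)
```

```text
clk 1.35 pos [520.7 106.6 159.2] rpy [ 180.     0.  -172.9] F [ 1.   0.3 -0.3] open 0.994
-> (600, 0, 150, 187) shift cm [ -6.54 -11.57   0.92] turn [0.  0.  0.1] dist 133.0
```

>>> jog_arm --series '[[[0,0,0,0,0,0,8.5],[0,0,0,0,0,0,8.5]]]'

```text
clock: 1.6
eef_pos: [519.3, 108.4, 159.0]
tcp_rot: [3.141, -0.001, -3.021]
contact_force: [-0.4, 0.0, -0.0]
opening: 0.997
```

>>> jog_arm --series '[[[-6.7,-11.8,0.9,0,0,0,8.5],[-6.7,-11.8,0.9,0,0,0,8.5],[-6.7,-11.8,0.9,0,0,0,8.5],[-6.7,-11.8,0.9,0,0,0,8.5]]]'

```text
clock: 2.1
eef_pos: [600.1, 0.5, 150.1]
tcp_rot: [3.141, -0.001, -3.02]
contact_force: [0.6, 0.0, -0.6]
opening: 0.994
```

Run:
```python
from h import *
import pickle
s=r.sense(); im=r.grab_frame("wrist")[:,:,::-1].copy(); cv2.imwrite("pics/w1.png",im); pickle.dump(s,open("w1.pkl","wb"))
plan(600,0,150,187)
cv2.imwrite("pics/w1b.png",cv2.resize(im,None,fx=1.56,fy=1.56,interpolation=cv2.INTER_CUBIC))
```

```text
clk 2.15 pos [599.7   1.  150.2] rpy [ 1.80e+02 -1.00e-01 -1.73e+02] F [-0.2  0.3  0.5] open 0.994
-> (600, 0, 150, 187) shift cm [-0.02 -0.11  0.02] turn [ 0.  -0.1  0. ] dist 1.0
```

View pics/w1b.png

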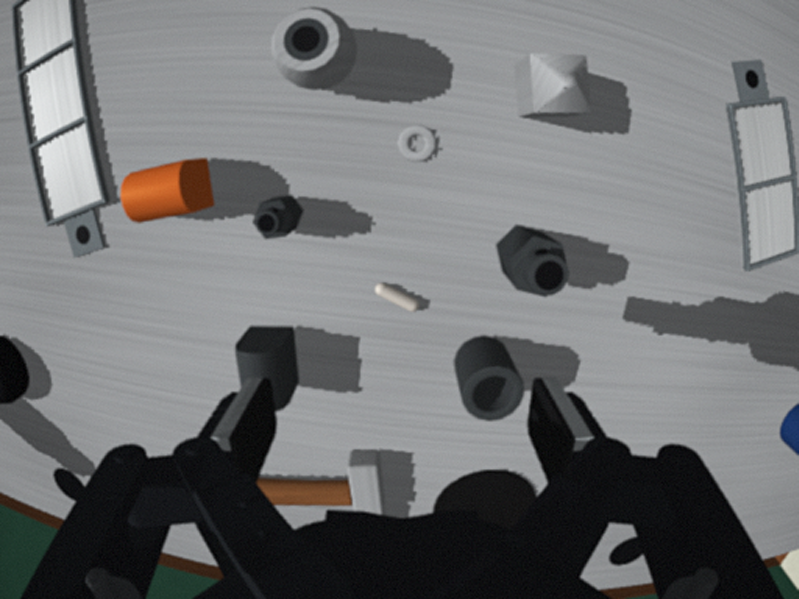

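```bash
cat > wfit.py <<'E'
from fit import *
import pickle,json
def G(im):
    g=cv2.GaussianBlur(im.astype(np.float32),(0,0),0.8)
    return cv2.GaussianBlur(sum(np.hypot(cv2.Sobel(g[:,:,k],5,1,0),cv2.Sobel(g[:,:,k],5,0,1)) for k in range(3))**.5,(0,0),0.8)
def score(cam,g,m,p,z0=0):
    h=hull(cam,m,p,z0); n=np.roll(h,-1,0); q=np.concatenate([a+(b-a)*np.linspace(0,1,max(2,int(np.hypot(*(b-a))*2)),endpoint=False)[:,None] for a,b in zip(h,n)]).astype(np.float32)
    return cv2.remap(g,q[:,0].copy(),q[:,1].copy(),1).mean()
def wfit(cam,g,k,b,yaws,z0=0):
    m=M[k]; best=None
    for y0 in yaws:
        f=lambda p:-score(cam,g,m,[p[0],p[1],p[2]/30],z0)
        for st in (4,9):
            B=[b[0],b[1],y0*30]; q=minimize(f,B,method="Nelder-Mead",options=dict(initial_simplex=np.array([[B[0]-st,B[1]-st,B[2]-3],[B[0]+st,B[1],B[2]],[B[0],B[1]+st,B[2]],[B[0],B[1],B[2]+6]])))
            if best is None or q.fun<best.fun: best=q
    return best.x[0],best.x[1],np.degrees(best.x[2]/30),-best.fun
E
python3 - <<'E'
from wfit import *
im=cv2.imread("pics/w1.png"); c=WCam(pickle.load(open("w1.pkl","rb"))); g=G(im)
f=1.5625
b={"dolly":(686,-88),"stake":c.back((555/f,85/f),45)[0,:2],"spanner":c.back((548/f,275/f),66)[0,:2],"small":c.back((266/f,222/f),48)[0,:2],"sleeve":c.back((492/f,392/f),54)[0,:2],"roller":c.back((305/f,40/f),60)[0,:2]}
B=cv2.imread("pics/w1b.png"); out={}
for k in b:
    y=np.radians([0]) if k in("sleeve","roller") else np.radians([0,10,-10]) if k=="dolly" else np.radians([-30,-10,10,30]) if k=="stake" else np.radians([0,15,30,45])
    o=wfit(c,g,k,b[k],y); out[k]=o[:3]; print(k,np.round(b[k],1),np.round(o,1))
    h=((hull(c,M[k],[o[0],o[1],np.radians(o[2])])+.5)*f).astype(int); cv2.polylines(B,[h],True,(0,255,0),1)
json.dump(out,open("objw.json","w"))
cv2.imwrite("pics/w1f.png",B)
for n,uv in(("hole3",(83,235)),("hole2",(752,78))): print(n,c.back(np.array(uv)/f,3)[0].round(1))
# tray compartments
gr=cv2.cvtColor(im,cv2.COLOR_BGR2GRAY)
for nm,pts in(("t3 tabcomp",[(36,148),(84,122),(103,201),(52,219)]),("t2 tabcomp",[(735,108),(785,101),(793,176),(748,186)]),("t2 far",[(750,192),(795,180),(799,255),(750,266)])):
    w=c.back(np.array(pts)/f,3)[:,:2]; print(nm,w.mean(0).round(1),[np.linalg.norm(w[i]-w[i-1]).round(0) for i in range(4)])
E
```

```text
dolly [686 -88] [685.5 -89.8   6.3  21.8]
stake [465.9  78.4] [467.   97.6  -3.9  12. ]
spanner [580.5  86.4] [580.3  87.   85.5  22.5]
small [572.5 -86.3] [572.6 -86.   42.3  20.7]
sleeve [667.9  70.7] [669.7  72.4   8.   21.9]
roller [462.2 -70.6] [461.3 -70.3   9.4  13.2]
hole3 [ 603.6 -265.1    3. ]
hole2 [400.  269.6   3. ]
t3 tabcomp [ 551.6 -283. ] [np.float64(65.0), np.float64(60.0), np.float64(68.0), np.float64(62.0)]
t2 tabcomp [450.1 296.5] [np.float64(66.0), np.float64(66.0), np.float64(68.0), np.float64(62.0)]
t2 far [516.7 325.4] [np.float64(66.0), np.float64(62.0), np.float64(72.0), np.float64(69.0)]
```

View pics/w1f.png

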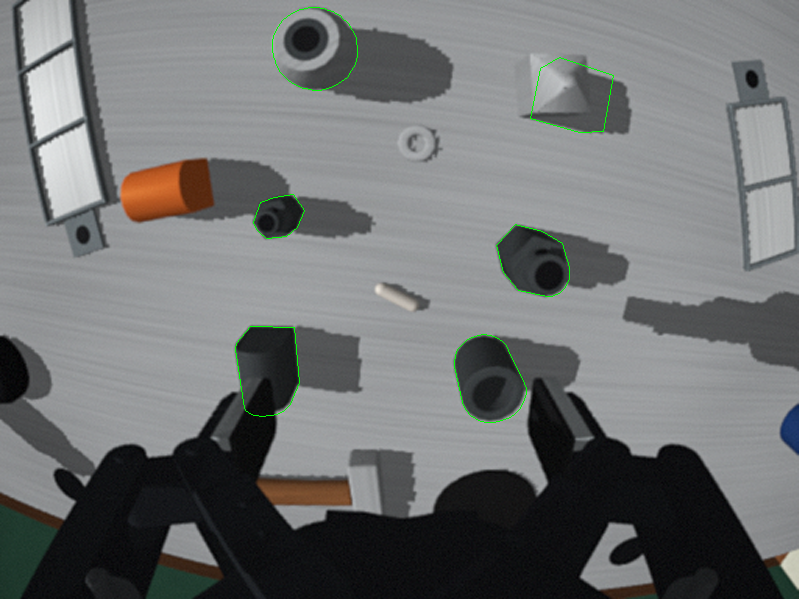

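Run:
```python
from h import *
plan(685.5,-89.8,80,186.3)
```

```text
clk 2.15 pos [599.7   1.  150.2] rpy [ 1.80e+02 -1.00e-01 -1.73e+02] F [-0.2  0.3  0.5] open 0.994
-> (685.5, -89.8, 80, 186.3) shift cm [ -7.41 -10.07   7.01] turn [ 0.  -0.1  0.7] dist 143.0
```

>>> jog_arm --series '[[[-7.4,-10.1,7,0,0,0.7,8.5],[-7.4,-10.1,7,0,0,0.7,8.5],[-7.4,-10.1,7,0,0,0.7,8.5],[-7.4,-10.1,12,0,0,0.7,8.5],[-7.4,-10.1,14.5,0,0,0.7,8.5]]]'

```text
clock: 2.78
eef_pos: [684.4, -89.5, 3.7]
tcp_rot: [3.14, -0.003, -3.031]
contact_force: [-0.2, -0.7, 0.5]
opening: 0.997
```

>>> jog_arm --series '[[[0,0,0,0,0,0,2],[0,0,0,0,0,0,2],[0,0,0,0,0,0,2],[0,0,0,0,0,0,2],[0,0,0,0,0,0,2]]]' --newtons 60

```text
clock: 3.4
eef_pos: [687.6, -90.8, 8.1]
tcp_rot: [3.141, 0.003, -3.032]
contact_force: [-1.9, 3.8, 9.2]
opening: 0.357
```

Run:
```python
from h import *
plan(685.5,-89.8,80,186.3)
im=r.grab_frame("wrist")[:,:,::-1]; cv2.imwrite("pics/w2.png",cv2.resize(im[150:],None,fx=1.56,fy=1.56,interpolation=cv2.INTER_CUBIC))
```

```text
clk 3.40 pos [687.6 -90.8   8.1] rpy [ 180.     0.2 -173.7] F [-1.9  3.8  9.2] open 0.357
-> (685.5, -89.8, 80, 186.3) shift cm [ 0.18  0.13 -7.19] turn [ 0.   0.2 -0. ] dist 72.0
```

View pics/w2.png

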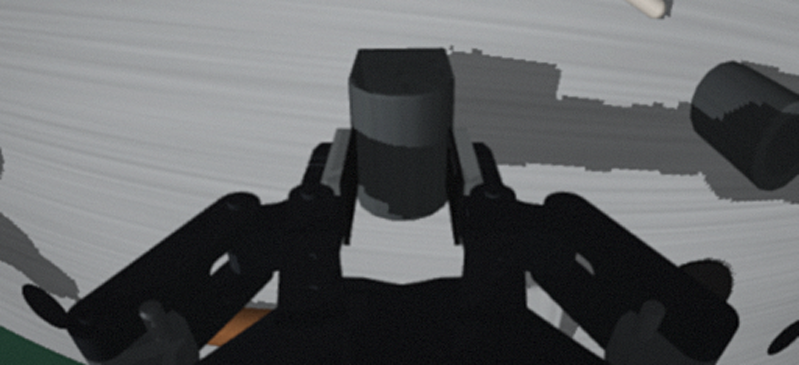

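>>> jog_arm --series '[[[0,0,-0.5,0,0,0,2],[0,0,-2,0,0,0,2],[0,0,-6,0,0,0,2],[0,0,-9,0,0,0,2]]]'

```text
clock: 3.95
eef_pos: [686.8, -91.9, 97.7]
tcp_rot: [-3.141, 0.001, -3.032]
contact_force: [0.2, -0.6, -5.2]
opening: 0.355
```

Run:
```python
from h import *
plan(451,296,70,202.5)
im=r.grab_frame("wrist")[:,:,::-1]; cv2.imwrite("pics/w3.png",cv2.resize(im[150:],None,fx=1.56,fy=1.56,interpolation=cv2.INTER_CUBIC))
```

```text
clk 3.95 pos [686.8 -91.9  97.7] rpy [-1.800e+02  1.000e-01 -1.737e+02] F [ 0.2 -0.6 -5.2] open 0.355
-> (451, 296, 70, 202.5) shift cm [19.19 41.14  2.73] turn [ -0.    0.1 -16.2] dist 455.0
```

View pics/w3.png

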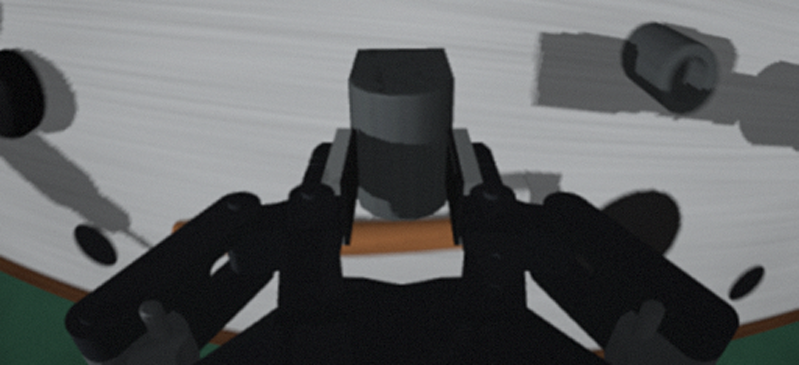

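>>> jog_arm --series '[[[6.2,3,0,0,0,0,2],[8,9,0,0,0,-2,2],[10,15,0,0,0,-4,2],[12,21,0,0,0,-6,2],[14,27,0,0,0,-8,2]]]'

```text
clock: 4.62
eef_pos: [519.6, 156.6, 95.7]
tcp_rot: [-3.142, 0.001, -2.892]
contact_force: [1.2, 0.8, -4.6]
opening: 0.346
```

Run:
```python
from h import *
plan(451,295,95,202.5)
```

```text
clk 4.62 pos [519.6 156.6  95.7] rpy [-180.     0.  -165.7] F [ 1.2  0.8 -4.6] open 0.346
-> (451, 295, 95, 202.5) shift cm [ 3.22 15.11  0.07] turn [-0.   0.  -8.2] dist 155.0
```

>>> jog_arm --series '[[[3.2,15.1,0,0,0,-8.2,2],[3.2,15.1,0,0,0,-8.2,2],[3.2,15.1,0,0,0,-8.2,2],[3.2,15.1,0,0,0,-8.2,2]]]'

```text
clock: 5.12
eef_pos: [451.3, 295.3, 95.5]
tcp_rot: [3.141, 0.0, -2.746]
contact_force: [0.1, -1.0, -5.1]
opening: 0.343
```

Run:
```python
from h import *
import pickle
s=r.sense(); pickle.dump(s,open("w4.pkl","wb")); plan(451,295,95,202.5,s)
im=r.grab_frame("wrist")[:,:,::-1]; cv2.imwrite("pics/w4.png",im); cv2.imwrite("pics/w4b.png",cv2.resize(im,None,fx=1.5625,fy=1.5625,interpolation=cv2.INTER_CUBIC))
```

```text
clk 5.12 pos [451.3 295.3  95.5] rpy [ 180.     0.  -157.3] F [ 0.1 -1.  -5.1] open 0.343
-> (451, 295, 95, 202.5) shift cm [ 0.03 -0.02  0.05] turn [0.  0.  0.2] dist 1.0
```

View pics/w4b.png

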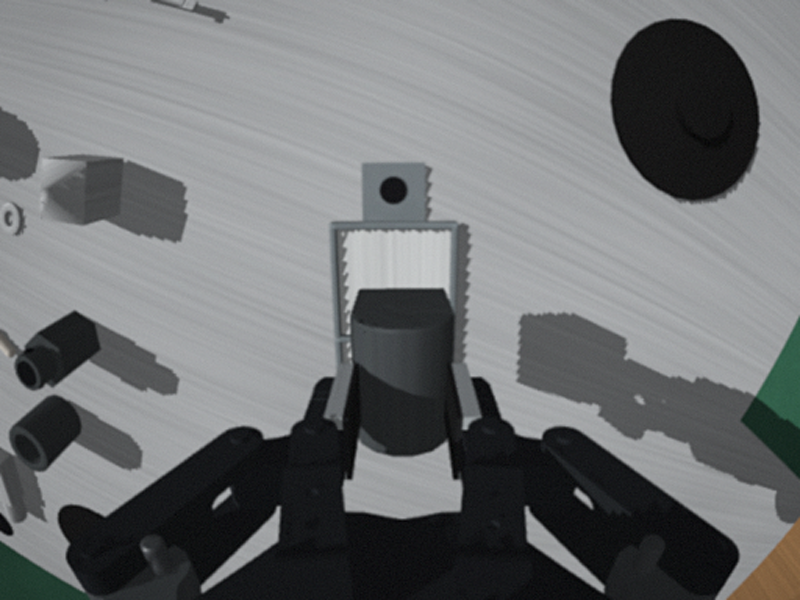

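Run:
```python
from h import *
import pickle
c=WCam(pickle.load(open("w4.pkl","rb"))); f=1.5625
w=c.back(np.array([(331,223),(457,223)])/f,8)[:,:2]; print(w, np.linalg.norm(w[1]-w[0]))
h=c.back(np.array([(393,190)])/f,3)[0,:2]; print(h)
m=w.mean(0); a=np.radians(22.5); d=np.array([np.cos(a),np.sin(a)])
e=(w[1]-w[0]); print("yaw of tray y", np.degrees(np.arctan2(e[1],e[0])))
print("tab comp centre from edge", m+37*d, "from hole", h+ (np.array([451.8,295.7])-np.array([400.7,271.94])), "dir hole->mid edge",np.degrees(np.arctan2(*(m-h)[::-1])))
# inner edges of the side walls visible
q=c.back(np.array([(331,223),(335,360),(457,223),(465,360)])/f,8)[:,:2]; print(np.degrees(np.arctan2(*(q[1]-q[0])[::-1])),np.degrees(np.arctan2(*(q[3]-q[2])[::-1])))
# dolly bottom front edge
b=c.back(np.array([(358,289),(446,289)])/f,95.5-8)[:,:2]; print("dolly bottom edge",b, b.mean(0)+24*d,np.linalg.norm(b[1]-b[0]))
```

```text
[[431.25714994 243.91528582]
 [403.6858038  310.26979362]] 71.8547133739091
[400.91856543 269.62189443]
yaw of tray y 112.56365642492014
tab comp centre from edge [451.65501957 291.25182672] from hole [452.01856543 293.38189443] dir hole->mid edge 24.290566294830256
21.684434644723954 28.095986856530047
dolly bottom edge [[436.52001784 270.5376111 ]
 [422.60297821 303.84933118]] [451.73460681 296.37787352] 36.1020039189089
```

>>> jog_arm --series '[[[0.1,-0.35,4,0,0,0,2],[0.1,-0.35,7,0,0,0,2],[0.1,-0.35,8,0,0,0,2],[0.1,-0.35,8.4,0,0,0,2],[0.1,-0.35,8.4,0,0,0,2]]]'

```text
clock: 5.8
eef_pos: [453.8, 289.6, 12.7]
tcp_rot: [-3.141, 0.001, -2.75]
contact_force: [-0.0, -2.6, -1.1]
opening: 0.342
```

>>> jog_arm --series '[[[0,0,0,0,0,0,4.5],[0,0,0,0,0,0,6],[0,0,0,0,0,0,8.5],[0,0,-1,0,0,0,8.5],[0,0,-6,0,0,0,8.5]]]'

```text
clock: 6.42
eef_pos: [450.9, 288.9, 70.3]
tcp_rot: [-3.141, -0.005, -2.749]
contact_force: [0.7, 0.7, -0.2]
opening: 0.993
```

Run:
```python
from h import *
import pickle
s=r.sense(); plan(535,110,110,182,s)
im=r.grab_frame("wrist")[:,:,::-1]; cv2.imwrite("pics/w5b.png",cv2.resize(im,None,fx=1.5625,fy=1.5625,interpolation=cv2.INTER_CUBIC))
```

```text
clk 6.42 pos [450.9 288.9  70.3] rpy [-179.9   -0.3 -157.5] F [ 0.7  0.7 -0.2] open 0.993
-> (535, 110, 110, 182) shift cm [ -0.91 -19.75  -3.95] turn [-0.1 -0.3 20.5] dist 202.0
```

View pics/w5b.png

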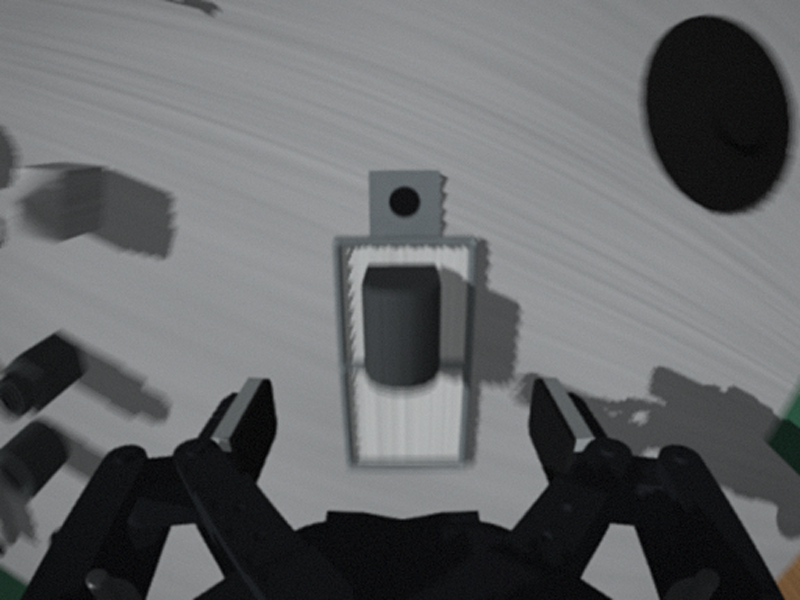

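>>> jog_arm --series '[[[0,-5,-4,0,0,4,8.5],[0,-10,-7,0,0,8,8.5],[-0.5,-15,-8,0,0,12,8.5],[-0.9,-19.7,-8,0,0,16,8.5],[-0.9,-19.7,-8,0,0,18,8.5]]]'

```text
clock: 7.1
eef_pos: [537.9, 109.0, 152.4]
tcp_rot: [-3.141, 0.002, -3.068]
contact_force: [0.3, -0.5, 0.7]
opening: 0.994
```

>>> jog_arm --series '[[[0,0,0,0,0,0,8.5],[0,0,0,0,0,0,8.5]]]'

```text
clock: 7.35
eef_pos: [535.8, 112.3, 151.4]
tcp_rot: [3.141, -0.0, -3.061]
contact_force: [-0.1, -0.7, -0.4]
opening: 0.998
```

Run:
```python
from wfit import *
s=r.sense(); pickle.dump(s,open("w6.pkl","wb")); plan(466,79,90,182,s)
im=r.grab_frame("wrist")[:,:,::-1].copy(); cv2.imwrite("pics/w6.png",im)
c=WCam(s); g=G(im); f=1.5625; B=cv2.resize(im,None,fx=f,fy=f,interpolation=cv2.INTER_CUBIC)
for k,b,y in(("stake",(466,79),[-30,-10,10,30]),("spanner",(580,87),[15,25,35])):
    o=wfit(c,g,k,b,np.radians(y)); print(k,np.round(o,1))
    h=((hull(c,M[k],[o[0],o[1],np.radians(o[2])])+.5)*f).astype(int); cv2.polylines(B,[h],True,(0,255,0),1)
cv2.imwrite("pics/w6b.png",B)
```

```text
clk 7.35 pos [535.8 112.3 151.4] rpy [ 180.    -0.  -175.4] F [-0.1 -0.7 -0.4] open 0.998
-> (466, 79, 90, 182) shift cm [ 7.22 -2.76  6.14] turn [ 0.  -0.   2.6] dist 99.0
stake [462.7 112.2   1.3  14.3]
spanner [580.2  87.1  23.9  24. ]
```

View pics/w6b.png

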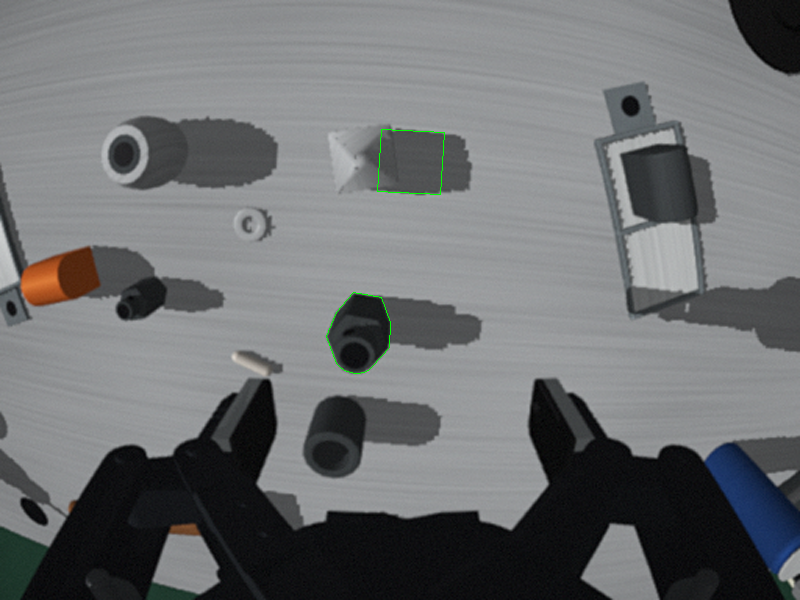

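Run:
```python
from wfit import *
im=cv2.imread("pics/w6.png"); c=WCam(pickle.load(open("w6.pkl","rb"))); g=G(im)
best=None
for x in np.arange(456,477,1.5):
  for y in np.arange(68,92,1.5):
    for a in range(-44,46,2):
        v=score(c,g,M["stake"],[x,y,np.radians(a)]); 
        if best is None or v>best[0]: best=(v,x,y,a)
print(best); _,x,y,a=best
o=(200,70); f=7; B=cv2.resize(im[70:135,200:290],None,fx=f,fy=f,interpolation=cv2.INTER_CUBIC)
h=((hull(c,M["stake"],[x,y,np.radians(a)])+.5-o)*f).astype(int); 
W=world(M["stake"],[x,y,np.radians(a)]); ap=((c.proj(W[8:9])[0]+.5-o)*f).astype(int)
B2=B.copy(); cv2.polylines(B2,[h],True,(0,255,0),1); cv2.circle(B2,tuple(ap),4,(0,0,255),1)
t=((c.proj(W[[4,5,7,6]])+.5-o)*f).astype(int); cv2.polylines(B2,[t],True,(0,255,255),1)
cv2.imwrite("pics/w6c.png",B2)
```

```text
(np.float32(10.710043), np.float64(463.5), np.float64(83.0), 10)
```

View pics/w6c.png

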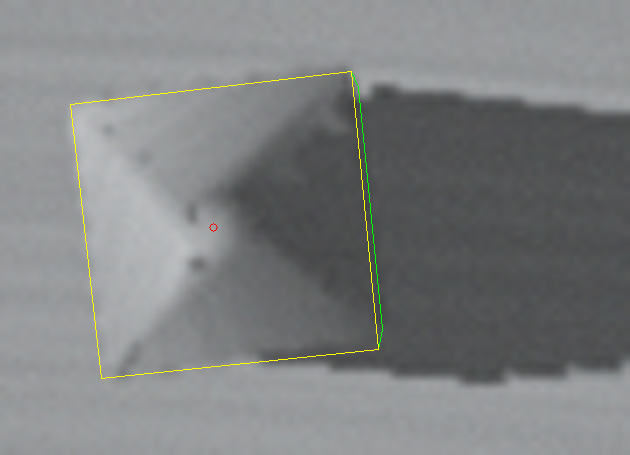

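Run:
```python
from h import *
plan(463.5,82.5,85,190)
```

```text
clk 7.40 pos [535.8 112.4 151.4] rpy [ 180.    -0.  -175.4] F [ 0.3  0.7 -0.5] open 1.0
-> (463.5, 82.5, 85, 190) shift cm [ 7.45 -2.4   6.64] turn [ 0.  -0.  -5.4] dist 103.0
```

>>> jog_arm --series '[[[7.5,-2.4,5,0,0,-5.4,8.5],[7.5,-2.4,6.6,0,0,-5.4,8.5],[7.5,-2.4,10,0,0,-5.4,8.5],[7.5,-2.4,14.3,0,0,-5.4,8.5],[7.5,-2.4,14.3,0,0,-5.4,8.5]]]'

```text
clock: 8.02
eef_pos: [460.7, 81.8, 6.4]
tcp_rot: [3.142, -0.006, -2.967]
contact_force: [0.9, 0.5, 0.1]
opening: 0.994
```

>>> jog_arm --series '[[[0,0,0,0,0,0,2],[0,0,0,0,0,0,2],[0,0,0,0,0,0,2],[0,0,0,0,0,0,2],[0,0,0,0,0,0,2]]]' --newtons 60

```text
clock: 8.65
eef_pos: [466.6, 82.5, 13.6]
tcp_rot: [3.141, 0.006, -2.969]
contact_force: [-12.8, 0.5, 62.4]
opening: 0.435
```

Run:
```python
from h import *
plan(463.5,82.5,85,190)
im=r.grab_frame("wrist")[:,:,::-1]; cv2.imwrite("pics/w7.png",cv2.resize(im[100:],None,fx=1.56,fy=1.56,interpolation=cv2.INTER_CUBIC))
```

```text
clk 8.65 pos [466.6  82.5  13.6] rpy [ 180.     0.4 -170.1] F [-12.8   0.5  62.4] open 0.435
-> (463.5, 82.5, 85, 190) shift cm [ 0.26  0.05 -7.14] turn [ 0.   0.4 -0.1] dist 71.0
```

View pics/w7.png

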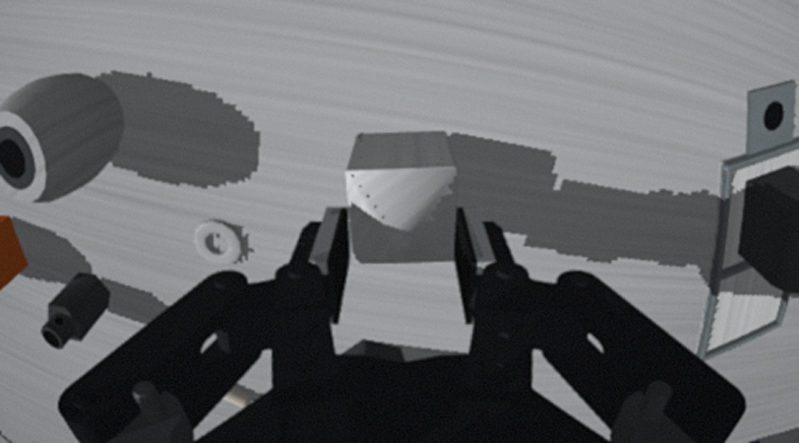

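>>> jog_arm --series '[[[0,0,-0.5,0,0,0,2],[0,0,-1.5,0,0,0,2],[0,0,-5,0,0,0,2],[0,0,-9.5,0,0,0,2],[0,0,-9.5,0,0,0,2]]]'

```text
clock: 9.32
eef_pos: [466.5, 82.1, 107.6]
tcp_rot: [-3.142, 0.008, -2.969]
contact_force: [-0.1, 0.5, 0.5]
opening: 0.236
```

Run:
```python
from h import *
plan(516.5,320,105,202.5)
im=r.grab_frame("wrist")[:,:,::-1]; cv2.imwrite("pics/w8.png",cv2.resize(im[100:],None,fx=1.56,fy=1.56,interpolation=cv2.INTER_CUBIC))
```

```text
clk 9.32 pos [466.5  82.1 107.6] rpy [-180.     0.5 -170.1] F [-0.1  0.5  0.5] open 0.236
-> (516.5, 320, 105, 202.5) shift cm [-9.01 22.58  0.33] turn [ -0.1   0.5 -12.6] dist 243.0
```

View pics/w8.png

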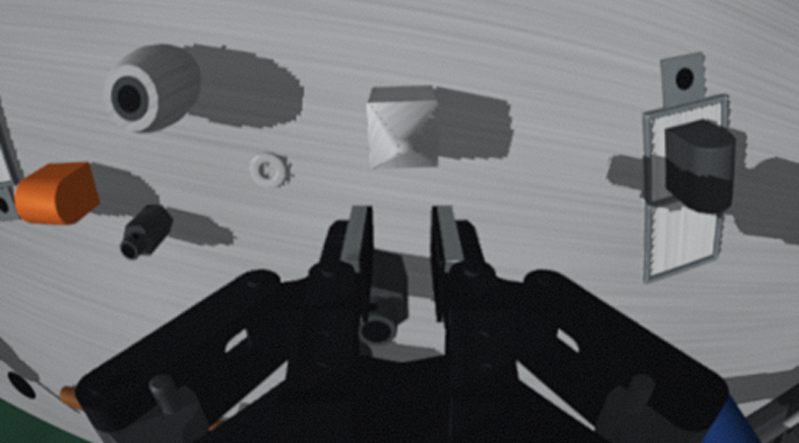

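Run:
```python
from h import *
s=r.sense(); im=r.grab_frame("scene")[:,:,::-1].copy(); c=Cam("scene")
p=s["eef_pos"]; print(p)
x0,y0=c.proj(p)[0].astype(int); o=(max(0,x0-75),max(0,y0-80)); f=5
B=cv2.resize(im[o[1]:o[1]+115,o[0]:o[0]+150],None,fx=f,fy=f,interpolation=cv2.INTER_CUBIC)
for dz in (0,18.7,35,54+18.7): 
    q=((c.proj(p+[0,0,dz])[0]+.5-o)*f).astype(int); cv2.circle(B,tuple(q),4,(0,0,255),1); cv2.putText(B,str(dz),tuple(q+[6,0]),0,.4,(0,255,0),1)
cv2.imwrite("pics/s2.png",B)
```

```text
[465.17876783  81.86054457 105.8187738 ]
```

View pics/s2.png

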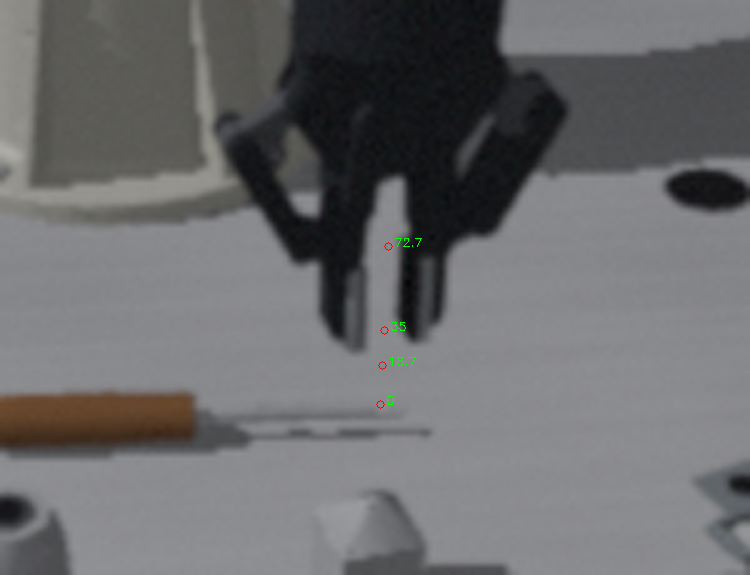

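```bash
cat > stk.py <<'E'
from wfit import *
def grid(c,g,k,cx,cy,angs,z0=0,w=12):
    best=None
    for st,ww,aa in((2,w,angs),(.5,2,None)):
        if aa is None: aa=np.arange(best[3]-3,best[3]+3.1,1); cx,cy=best[1:3]
        for x in np.arange(cx-ww,cx+ww+.1,st):
            for y in np.arange(cy-ww,cy+ww+.1,st):
                for a in aa:
                    v=score(c,g,M[k],[x,y,np.radians(a)],z0)
                    if best is None or v>best[0]: best=(v,x,y,a)
    return best
def show(c,im,k,b,path,z0=0,half=45,f=6):
    P=world(M[k],[b[1],b[2],np.radians(b[3])],z0); ctr=c.proj(P).mean(0).astype(int); o=np.maximum(ctr-half,0)
    B=cv2.resize(im[o[1]:o[1]+2*half,o[0]:o[0]+2*half],None,fx=f,fy=f,interpolation=cv2.INTER_CUBIC)
    cv2.polylines(B,[((hull(c,M[k],[b[1],b[2],np.radians(b[3])],z0)+.5-o)*f).astype(int)],True,(0,255,0),1)
    if k=="stake":
        cv2.polylines(B,[((c.proj(P[[4,5,7,6]])+.5-o)*f).astype(int)],True,(0,255,255),1); cv2.circle(B,tuple(((c.proj(P[8:9])[0]+.5-o)*f).astype(int)),4,(0,0,255),1)
    cv2.imwrite(path,B)
E
python3 - <<'E'
from stk import *
s=r.sense(); im=r.grab_frame("wrist")[:,:,::-1].copy(); cv2.imwrite("pics/w9.png",im); c=WCam(s); g=G(im)
b=grid(c,g,"stake",463.5,82.5,range(-20,40,3)); print(b); show(c,im,"stake",b,"pics/w9s.png"); plan(b[1],b[2],85,180+b[3],s)
E
```

```text
(np.float32(14.415399), np.float64(462.5), np.float64(83.0), np.float64(12.0))
clk 9.43 pos [464.   81.7 104.5] rpy [-1.800e+02  1.000e-01 -1.701e+02] F [0.3 0.  0.2] open 0.234
-> (np.float64(462.5), np.float64(83.0), 85, np.float64(192.0)) shift cm [0.13 0.16 1.95] turn [-0.   0.1 -2.1] dist 20.0
```

View pics/w9s.png

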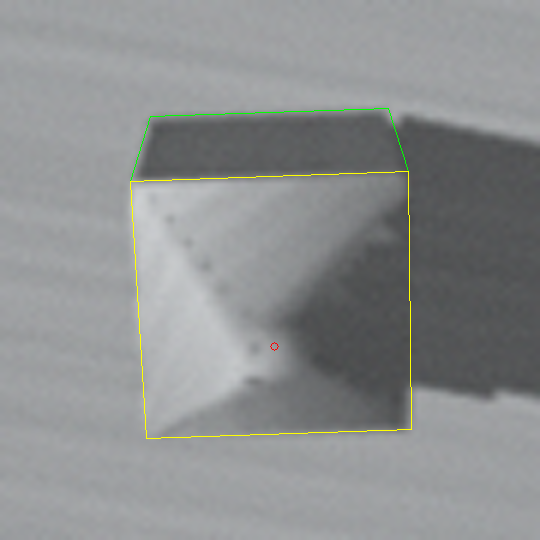

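>>> jog_arm --series '[[[0.1,0.2,0,0,0,-2,8.5],[0.1,0.2,0,0,0,-2,8.5],[0.1,0.2,0,0,0,-2,8.5],[0.1,0.2,4,0,0,-2,8.5],[0.1,0.2,8.5,0,0,-2,8.5]]]'

```text
clock: 10.1
eef_pos: [463.2, 83.5, 17.9]
tcp_rot: [-3.142, 0.002, -2.934]
contact_force: [1.1, 0.8, 0.2]
opening: 0.994
```

>>> jog_arm --series '[[[0,0,2,0,0,0,8.5],[0,0,3.5,0,0,0,8.5],[0,0,4.2,0,0,0,8.5],[0,0,4.2,0,0,0,8.5]]]'

```text
clock: 10.6
eef_pos: [462.2, 83.4, -23.6]
tcp_rot: [3.142, -0.0, -2.934]
contact_force: [0.2, 0.1, 0.6]
opening: 0.997
```

Now close with moderate force.

>>> jog_arm --series '[[[0,0,0,0,0,0,5],[0,0,0,0,0,0,2.5],[0,0,0,0,0,0,2.5],[0,0,0,0,0,0,2.5],[0,0,0,0,0,0,2.5]]]' --newtons 40

```text
clock: 11.22
eef_pos: [462.9, 83.2, -22.3]
tcp_rot: [-3.141, 0.002, -2.934]
contact_force: [-2.2, -3.2, 14.8]
opening: 0.561
```

Run:
```python
from h import *
plan(516.5,320,105,202.5)
im=r.grab_frame("wrist")[:,:,::-1]; cv2.imwrite("pics/w10.png",cv2.resize(im[100:],None,fx=1.56,fy=1.56,interpolation=cv2.INTER_CUBIC))
```

```text
clk 11.22 pos [462.9  83.2 -22.3] rpy [-1.800e+02  1.000e-01 -1.681e+02] F [-2.2 -3.2 14.8] open 0.561
-> (516.5, 320, 105, 202.5) shift cm [-10.15  22.06 -12.73] turn [ -0.    0.1 -10.6] dist 274.0
```

View pics/w10.png

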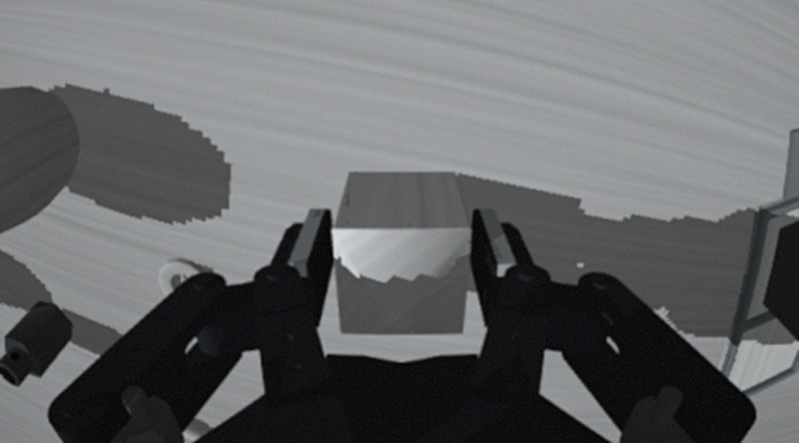

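>>> jog_arm --series '[[[0,0,0,0,0,0,2.5],[0,0,0,0,0,0,2.5],[0,0,0,0,0,0,2.5]]]' --newtons 40

```text
clock: 11.65
eef_pos: [462.9, 83.2, -22.3]
tcp_rot: [-3.141, 0.002, -2.934]
contact_force: [-2.7, -3.7, 14.0]
opening: 0.56
```

Run:
```python
from h import *
s=r.sense(); im=r.grab_frame("scene")[:,:,::-1].copy(); c=Cam("scene"); im2=r.grab_frame("wrist")[:,:,::-1]
p=s["eef_pos"]; print(p,s["wrist_torque"])
x0,y0=c.proj(p)[0].astype(int); o=(max(0,x0-50),max(0,y0-70)); f=8
B=cv2.resize(im[o[1]:o[1]+75,o[0]:o[0]+100],None,fx=f,fy=f,interpolation=cv2.INTER_CUBIC)
cv2.imwrite("pics/s3.png",B)
cv2.imwrite("pics/w11.png",cv2.resize(im2[200:330,180:340],None,fx=5,fy=4.6,interpolation=cv2.INTER_CUBIC))
```

```text
[462.89797713  83.23075071 -22.34152323] [-0.43154791  0.33010224 -0.03214497]
```

View pics/s3.png

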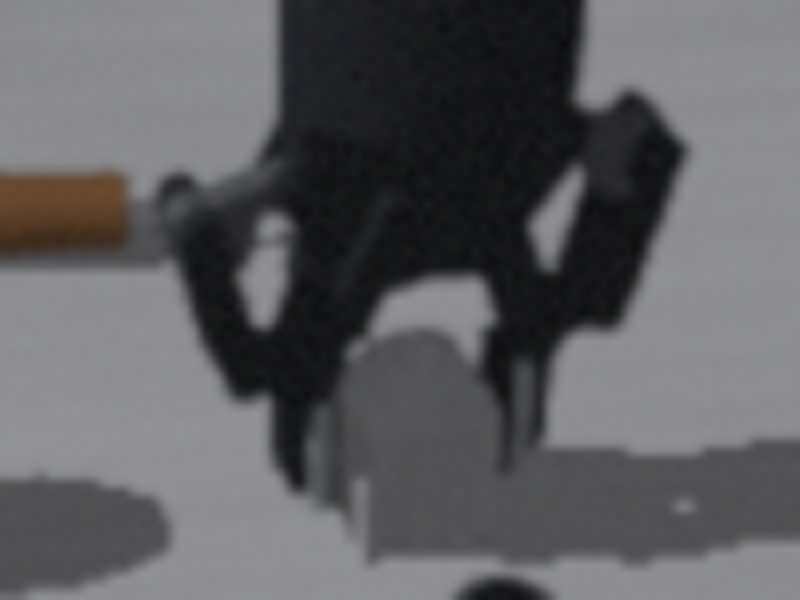

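View pics/w11.png

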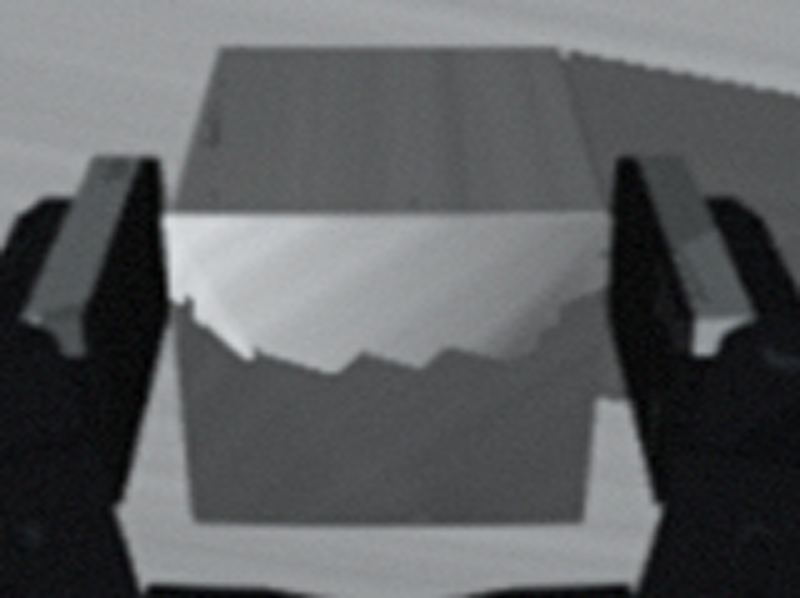

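>>> jog_arm --series '[[[0,0,0,0,0,0,2],[0,0,-0.5,0,0,0,2],[0,0,-1.5,0,0,0,2],[0,0,-3,0,0,0,2],[0,0,-3,0,0,0,2]]]' --newtons 60

```text
clock: 12.38
eef_pos: [463.3, 83.6, 7.8]
tcp_rot: [-3.142, 0.003, -2.934]
contact_force: [0.2, 0.5, -4.9]
opening: 0.543
```

Run:
```python
from h import *
plan(516.5,320,105,202.5)
im=r.grab_frame("wrist")[:,:,::-1]; cv2.imwrite("pics/w12.png",cv2.resize(im[100:],None,fx=1.56,fy=1.56,interpolation=cv2.INTER_CUBIC))
```

```text
clk 12.38 pos [463.3  83.6   7.8] rpy [-1.800e+02  1.000e-01 -1.681e+02] F [ 0.2  0.5 -4.9] open 0.543
-> (516.5, 320, 105, 202.5) shift cm [-10.11  22.04  -9.7 ] turn [ -0.    0.1 -10.6] dist 261.0
```

View pics/w12.png

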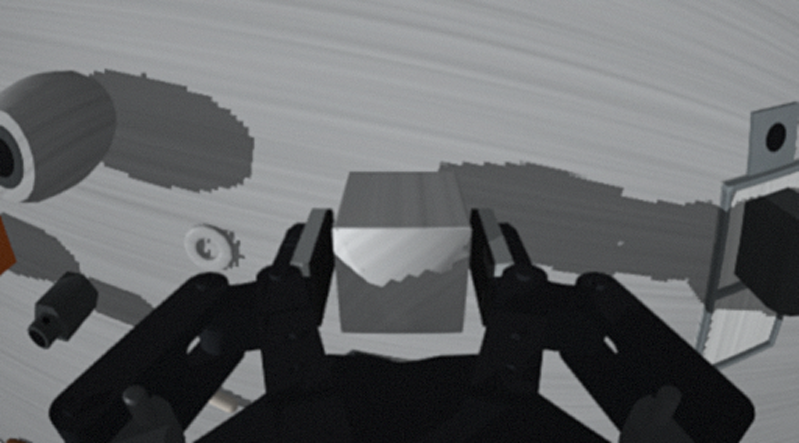

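>>> jog_arm --series '[[[-1,1,-5,0,0,-1,2],[-3,7,-7.5,0,0,-3,2],[-6,12,-7.5,0,0,-6,2],[-9,17,-7.5,0,0,-9,2],[-10.2,22,-7.5,0,0,-10.6,2]]]'

```text
clock: 13.05
eef_pos: [517.5, 321.9, 81.1]
tcp_rot: [-3.142, 0.001, -2.748]
contact_force: [-0.7, -0.2, -4.1]
opening: 0.545
```

>>> jog_arm --series '[[[0,0,0,0,0,0,2],[0,0,0,0,0,0,2]]]'

```text
clock: 13.3
eef_pos: [515.6, 319.0, 80.5]
tcp_rot: [-3.141, -0.002, -2.748]
contact_force: [-1.0, -0.9, -4.2]
opening: 0.544
```

Run:
```python
from h import *
import pickle
s=r.sense(); pickle.dump(s,open("w13.pkl","wb")); plan(516.7,319.3,80,202.5,s)
im=r.grab_frame("wrist")[:,:,::-1]; cv2.imwrite("pics/w13.png",cv2.resize(im,None,fx=1.5625,fy=1.5625,interpolation=cv2.INTER_CUBIC))
```

```text
clk 13.30 pos [515.6 319.   80.5] rpy [-1.800e+02 -1.000e-01 -1.575e+02] F [-1.  -0.9 -4.2] open 0.544
-> (516.7, 319.3, 80, 202.5) shift cm [-0.11 -0.02  0.05] turn [-0.  -0.1  0. ] dist 1.0
```

View pics/w13.png

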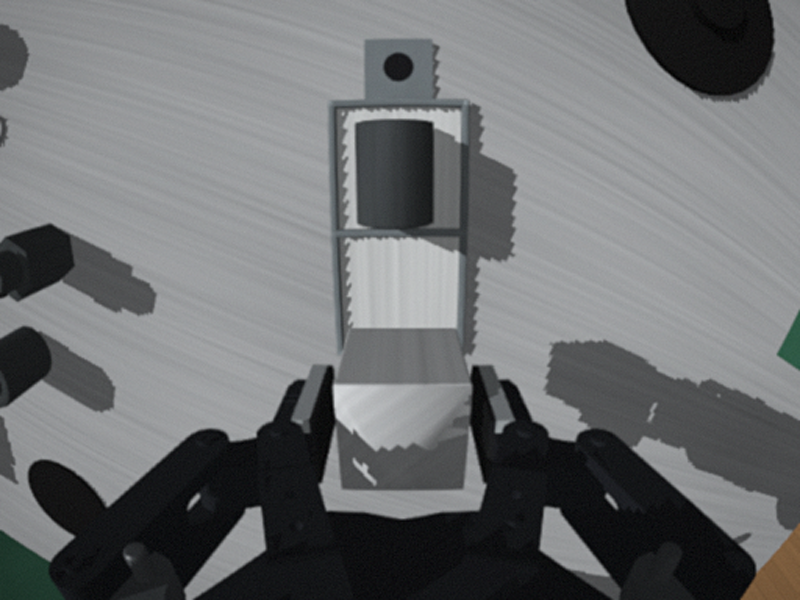

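Run:
```python
from h import *
import pickle
c=WCam(pickle.load(open("w13.pkl","rb"))); f=1.5625
w=c.back(np.array([(330,101),(469,101),(334,233),(468,233),(399,66)])/f,[8])[:,:2]; print(w)
d=np.array([np.cos(np.radians(22.5)),np.sin(np.radians(22.5))]); print("far centre from edge",w[:2].mean(0)+107*d,"from divider",w[2:4].mean(0)+35*d)
b=c.back(np.array([(345,329),(460,329)])/f,80.5+22.3)[:,:2]; print("stake bottom front", b, b.mean(0)+19*d)
```

```text
[[431.49061442 244.28584296]
 [403.81662897 311.32280738]
 [496.88691945 272.30446763]
 [469.13321802 339.20129111]
 [400.90761261 270.61764029]]
far centre from edge [516.50873168 318.75145243] from divider [515.34585237 319.1467995 ]
stake bottom front [[506.74688701 294.56379386]
 [491.17092955 332.05643766]] [516.5126194  320.58110098]
```

Stake axis within 2 mm of the compartment centre. Lower 99 mm, nudging y by −1 mm.

>>> jog_arm --series '[[[0,-0.15,4,0,0,0,2],[0,-0.15,8,0,0,0,2],[0,-0.15,9,0,0,0,2],[0,-0.15,9.6,0,0,0,2],[0,-0.15,9.9,0,0,0,2]]]'

```text
clock: 13.98
eef_pos: [518.2, 318.5, -16.6]
tcp_rot: [3.141, 0.002, -2.75]
contact_force: [0.5, 0.2, -4.1]
opening: 0.545
```

>>> jog_arm --series '[[[0,0,0,0,0,0,2]]]'

```text
clock: 14.1
eef_pos: [517.8, 318.6, -16.7]
tcp_rot: [3.141, 0.001, -2.749]
contact_force: [-0.7, -0.6, -3.7]
opening: 0.547
```

>>> jog_arm --series '[[[0,0,0.15,0,0,0,2],[0,0,0.25,0,0,0,2]]]'

```text
clock: 14.35
eef_pos: [517.7, 318.6, -19.0]
tcp_rot: [3.141, 0.001, -2.749]
contact_force: [-3.0, -3.7, 13.5]
opening: 0.544
```

>>> jog_arm --series '[[[0,0,0,0,0,0,5.5],[0,0,0,0,0,0,8.5],[0,0,0,0,0,0,8.5],[0,0,-1.5,0,0,0,8.5],[0,0,-6,0,0,0,8.5]]]'

```text
clock: 14.98
eef_pos: [515.7, 317.4, 39.3]
tcp_rot: [-3.141, -0.004, -2.749]
contact_force: [0.3, 0.1, 0.3]
opening: 0.992
```

>>> jog_arm --series '[[[0,0,-5,0,0,0,8.5],[0,0,-7,0,0,0,8.5],[0,0,-7,0,0,0,8.5]]]'

```text
clock: 15.35
eef_pos: [518.5, 319.1, 112.6]
tcp_rot: [3.141, 0.004, -2.749]
contact_force: [-0.3, -0.6, -1.1]
opening: 0.997
```

Run:
```python
from h import *
import pickle
s=r.sense(); plan(580.2,87.1,100,204.7,s)
im=r.grab_frame("wrist")[:,:,::-1]; cv2.imwrite("pics/w14.png",cv2.resize(im,None,fx=1.5625,fy=1.5625,interpolation=cv2.INTER_CUBIC))
```

```text
clk 15.35 pos [518.5 319.1 112.6] rpy [ 180.     0.3 -157.5] F [-0.3 -0.6 -1.1] open 0.997
-> (580.2, 87.1, 100, 204.7) shift cm [  3.18 -23.79   1.23] turn [ 0.   0.3 -2.2] dist 240.0
```

View pics/w14.png

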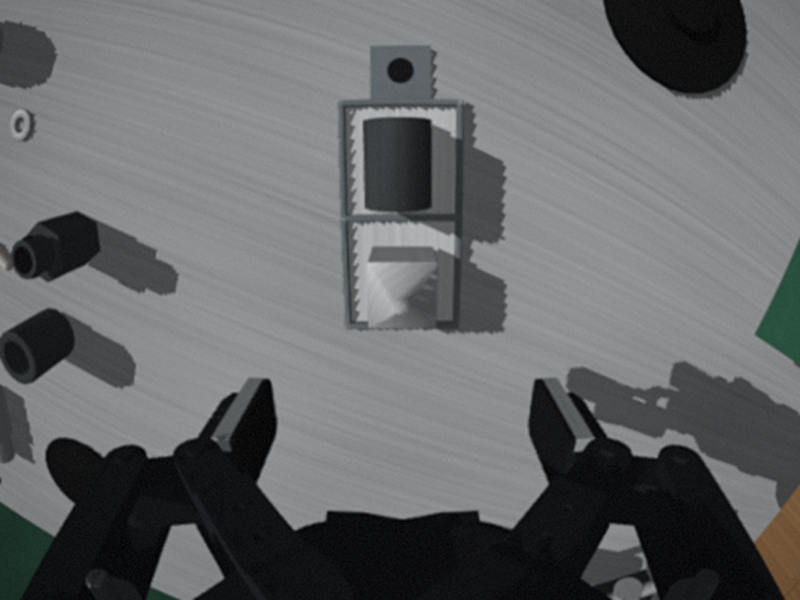

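>>> jog_arm --series '[[[0.6,-5,0,0,0,-0.5,8.5],[1.2,-10,0,0,0,-1,8.5],[2,-15,0,0,0,-1.5,8.5],[2.6,-20,0.5,0,0,-2,8.5],[3.2,-23.8,1,0,0,-2.2,8.5]]]'

```text
clock: 16.02
eef_pos: [578.0, 84.1, 98.3]
tcp_rot: [3.141, -0.002, -2.711]
contact_force: [0.3, 1.1, 0.1]
opening: 0.999
```

>>> jog_arm --series '[[[0,0,0,0,0,0,8.5],[0,0,0,0,0,0,8.5]]]'

```text
clock: 16.27
eef_pos: [577.9, 86.4, 99.0]
tcp_rot: [3.141, -0.002, -2.711]
contact_force: [0.5, 0.3, -0.0]
opening: 0.992
```

Run:
```python
from stk import *
s=r.sense(); im=r.grab_frame("wrist")[:,:,::-1].copy(); cv2.imwrite("pics/w15.png",im); c=WCam(s); g=G(im)
b=grid(c,g,"spanner",580.2,87.1,range(0,60,4),w=8); print(b); show(c,im,"spanner",b,"pics/w15s.png"); plan(580.2,87.1,50,204.7,s)
```

```text
(np.float32(22.630838), np.float64(580.2), np.float64(87.1), np.float64(25.0))
clk 16.27 pos [577.9  86.4  99. ] rpy [ 1.800e+02 -1.000e-01 -1.553e+02] F [ 0.5  0.3 -0. ] open 0.992
-> (580.2, 87.1, 50, 204.7) shift cm [-0.25 -0.04  4.9 ] turn [ 0.  -0.1 -0. ] dist 49.0
```

View pics/w15s.png

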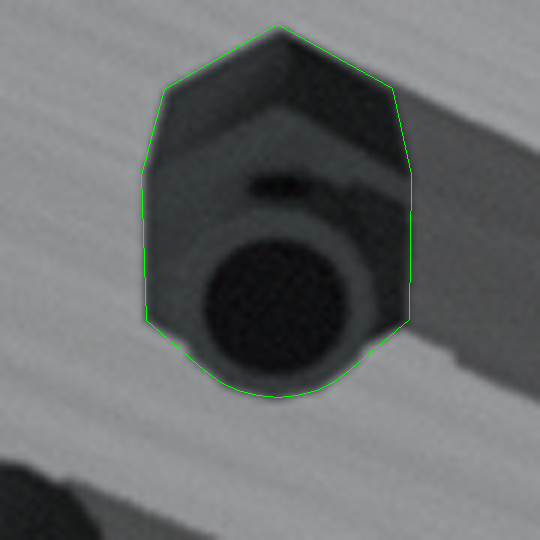

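>>> jog_arm --series '[[[-0.25,0,5,0,0,0,8.5],[-0.25,0,9,0,0,0,8.5],[-0.25,0,11,0,0,0,8.5],[-0.25,0,12.1,0,0,0,8.5],[-0.25,0,12.1,0,0,0,6]]]'

```text
clock: 16.95
eef_pos: [581.1, 87.5, -21.0]
tcp_rot: [3.142, -0.0, -2.71]
contact_force: [-0.3, -0.8, 0.4]
opening: 0.813
```

>>> jog_arm --series '[[[0,0,0,0,0,0,2],[0,0,0,0,0,0,2],[0,0,0,0,0,0,2],[0,0,0,0,0,0,2],[0,0,0,0,0,0,2]]]' --newtons 40

```text
clock: 17.58
eef_pos: [582.0, 87.3, -19.7]
tcp_rot: [-3.141, 0.002, -2.711]
contact_force: [-0.2, -0.2, 6.7]
opening: 0.472
```

>>> jog_arm --series '[[[0,0,0,0,0,0,2],[0,0,-0.5,0,0,0,2],[0,0,-3,0,0,0,2],[0,0,-8,0,0,0,2],[0,0,-10,0,0,0,2]]]' --newtons 60

```text
clock: 18.2
eef_pos: [582.2, 87.3, 81.8]
tcp_rot: [-3.141, 0.003, -2.711]
contact_force: [0.6, -0.1, -3.1]
opening: 0.474
```

Run:
```python
from h import *
plan(553,-283,85,198.3)
im=r.grab_frame("wrist")[:,:,::-1]; cv2.imwrite("pics/w16.png",cv2.resize(im[100:],None,fx=1.56,fy=1.56,interpolation=cv2.INTER_CUBIC))
```

```text
clk 18.20 pos [582.2  87.3  81.8] rpy [-179.9    0.2 -155.3] F [ 0.6 -0.1 -3.1] open 0.474
-> (553, -283, 85, 198.3) shift cm [ 18.12 -32.43  -0.34] turn [-0.   0.2  6.4] dist 371.0
```

View pics/w16.png

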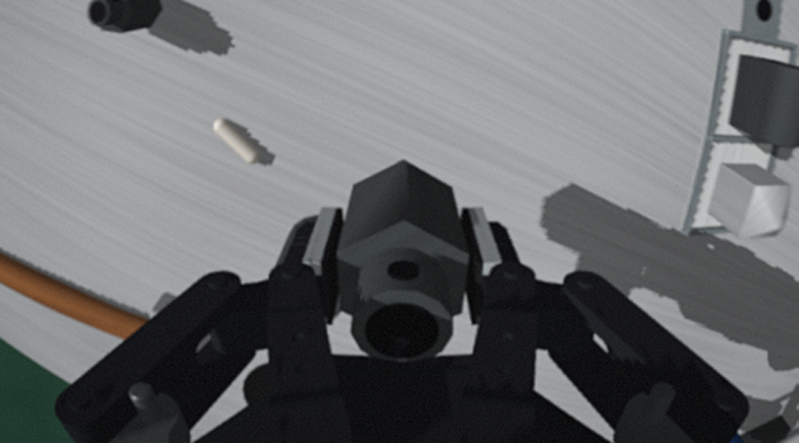

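>>> jog_arm --series '[[[2.8,-5,0,0,0,1,2],[5.6,-10,0,0,0,2,2],[8.4,-15,0,0,0,3,2],[11.2,-20,0,0,0,4,2],[14,-25,0,0,0,5,2]]]'

```text
clock: 18.88
eef_pos: [557.3, -200.1, 78.4]
tcp_rot: [3.141, -0.001, -2.799]
contact_force: [0.8, 0.5, -2.3]
opening: 0.47
```

Run:
```python
from h import *
plan(552,-282,85,198.3)
```

```text
clk 18.88 pos [ 557.3 -200.1   78.4] rpy [ 180.    -0.  -160.3] F [ 0.8  0.5 -2.3] open 0.47
-> (552, -282, 85, 198.3) shift cm [ 3.26 -7.53 -0.67] turn [ 0.  -0.   1.4] dist 82.0
```

>>> jog_arm --series '[[[1.8,-4,-0.5,0,0,1.4,2],[3.2,-7.5,-0.5,0,0,1.4,2],[3.2,-7.5,-0.5,0,0,1.4,2],[3.2,-7.5,-0.5,0,0,1.4,2]]]'

```text
clock: 19.38
eef_pos: [552.6, -279.2, 83.2]
tcp_rot: [3.14, -0.001, -2.823]
contact_force: [-0.2, -0.6, -3.4]
opening: 0.472
```

Run:
```python
from h import *
import pickle
s=r.sense(); pickle.dump(s,open("w17.pkl","wb")); plan(552,-282,80,198.3,s)
im=r.grab_frame("wrist")[:,:,::-1]; cv2.imwrite("pics/w17.png",cv2.resize(im,None,fx=1.5625,fy=1.5625,interpolation=cv2.INTER_CUBIC))
```

```text
clk 19.38 pos [ 552.6 -279.2   83.2] rpy [ 1.799e+02 -1.000e-01 -1.617e+02] F [-0.2 -0.6 -3.4] open 0.472
-> (552, -282, 80, 198.3) shift cm [ 0.14 -0.25  0.32] turn [ 0.1 -0.1 -0. ] dist 4.0
```

View pics/w17.png

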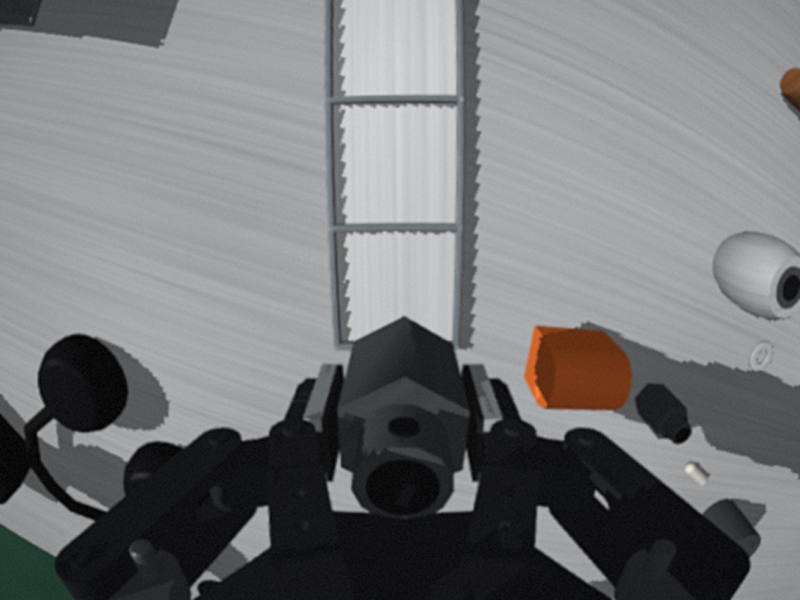

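Run:
```python
from h import *
import pickle
c=WCam(pickle.load(open("w17.pkl","rb"))); f=1.5625
a=np.radians(18.3); d=np.array([np.cos(a),np.sin(a)]); n=np.array([-d[1],d[0]])
w=c.back(np.array([(328,100),(463,100),(330,228),(461,228),(334,347),(467,347)])/f,8)[:,:2]; print(w, [np.linalg.norm(w[i+1]-w[i]).round(1) for i in(0,2,4)])
m=[(w[i]+w[i+1])/2 for i in(0,2,4)]; print("axis",[np.degrees(np.arctan2(*(m[j]-m[i])[::-1])) for i,j in((0,1),(1,2),(0,2))])
for q,off in zip(m,(-105,-35,35)): pass
print("tab centre est:",m[1]+35*d,m[0]+105*d,m[2]-37*d)
o=c.back(np.array([(527,372),(540,408),(537,328)])/f,[0])[:,:2]; ctr=m[1]+35*d
print("orange base rel (row,n):",[(((p-ctr)@d).round(),((p-ctr)@n).round()) for p in o])
o=c.back(np.array([(527,372),(545,408)])/f,[52])[:,:2]; print([(((p-ctr)@d).round(),((p-ctr)@n).round()) for p in o])
b=c.back(np.array([(404,317)])/f,82.5+19.7)[0,:2]; print("hex bottom corner",b,b+20.8*d)
```

```text
[[ 462.73148551 -348.97108675]
 [ 440.71174925 -281.32575362]
 [ 528.95224397 -327.37782215]
 [ 506.69197881 -259.55670167]
 [ 596.26172138 -306.08832585]
 [ 571.66949944 -231.54481586]] [np.float64(71.1), np.float64(71.4), np.float64(78.5)]
axis [np.float64(18.15964404312497), np.float64(20.43967077538597), np.float64(19.307973524341712)]
tab centre est: [ 551.0520031  -282.47752595] [ 551.41129253 -282.17921231] [ 548.83686774 -280.43429172]
orange base rel (row,n): [(np.float64(57.0), np.float64(83.0)), (np.float64(85.0), np.float64(95.0)), (np.float64(27.0), np.float64(86.0))]
[(np.float64(30.0), np.float64(67.0)), (np.float64(52.0), np.float64(80.0))]
hex bottom corner [ 532.12081987 -284.27935806] [ 551.86886981 -277.74831497]
```

>>> jog_arm --series '[[[0.2,-0.35,4,0,0,0,2],[0.2,-0.35,8,0,0,0,2],[0.2,-0.35,9.3,0,0,0,2],[0.2,-0.35,9.8,0,0,0,2],[0.2,-0.35,9.9,0,0,0,2]]]'

```text
clock: 20.05
eef_pos: [553.4, -283.8, -14.1]
tcp_rot: [-3.141, 0.001, -2.822]
contact_force: [0.5, -0.7, -1.1]
opening: 0.472
```

>>> jog_arm --series '[[[0,0,0,0,0,0,2]]]'

```text
clock: 20.18
eef_pos: [553.4, -284.1, -13.9]
tcp_rot: [-3.14, 0.001, -2.822]
contact_force: [-1.3, 0.4, -3.2]
opening: 0.468
```

>>> jog_arm --series '[[[0,0,0.15,0,0,0,2],[0,0,0.3,0,0,0,2]]]'

```text
clock: 20.42
eef_pos: [553.0, -284.1, -16.6]
tcp_rot: [-3.141, 0.001, -2.823]
contact_force: [-5.5, 2.9, 22.6]
opening: 0.475
```

Touched down. Release and rise.

>>> jog_arm --series '[[[0,0,0,0,0,0,5.5],[0,0,0,0,0,0,8.5],[0,0,0,0,0,0,8.5],[0,0,-1.5,0,0,0,8.5],[0,0,-6,0,0,0,8.5]]]'

```text
clock: 21.05
eef_pos: [550.9, -283.0, 41.2]
tcp_rot: [3.139, -0.003, -2.822]
contact_force: [1.5, 0.1, 0.7]
opening: 0.996
```

>>> jog_arm --series '[[[0,0,-5,0,0,0,8.5],[0,0,-7,0,0,0,8.5],[0,0,-7,0,0,0,8.5]]]'

```text
clock: 21.42
eef_pos: [553.9, -284.5, 114.6]
tcp_rot: [-3.138, 0.003, -2.822]
contact_force: [-0.2, 0.7, -0.4]
opening: 0.995
```

Run:
```python
from h import *
import pickle
s=r.sense(); plan(669.7,72.4,105,190,s)
im=r.grab_frame("wrist")[:,:,::-1]; cv2.imwrite("pics/w18.png",cv2.resize(im,None,fx=1.5625,fy=1.5625,interpolation=cv2.INTER_CUBIC))
```

```text
clk 21.43 pos [ 553.9 -284.5  114.6] rpy [-179.8    0.2 -161.7] F [-0.2  0.7 -0.4] open 0.995
-> (669.7, 72.4, 105, 190) shift cm [-22.19  30.25   0.94] turn [-0.2  0.2  8.3] dist 375.0
```

View pics/w18.png

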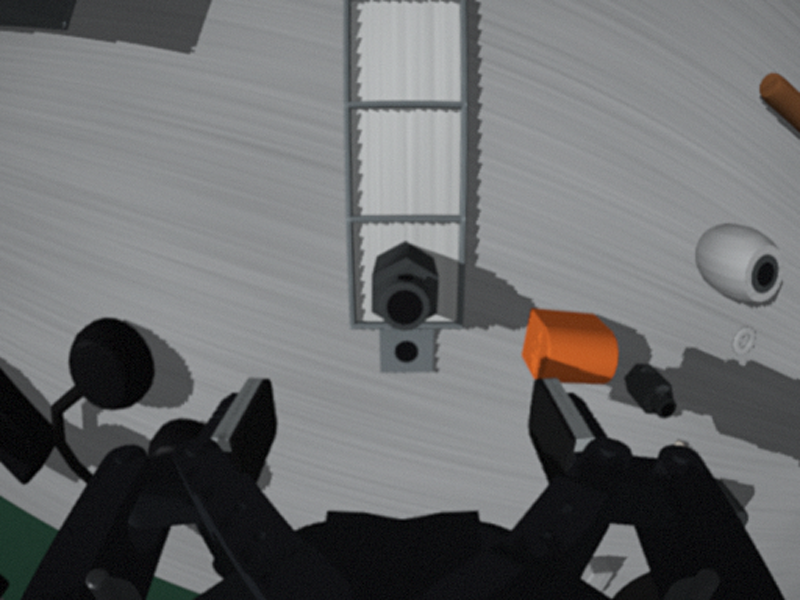

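>>> jog_arm --series '[[[-3.5,5,0,0,0,2,8.5],[-7,9.6,0,0,0,4,8.5],[-10.6,14.4,0,0,0,6,8.5],[-14.1,19.2,0,0,0,8,8.5],[-17.6,24,0,0,0,8,8.5]]]'

```text
clock: 22.1
eef_pos: [643.7, 1.2, 110.2]
tcp_rot: [3.141, -0.002, -2.963]
contact_force: [0.4, -1.1, 1.1]
opening: 0.993
```

Run:
```python
from h import *
plan(669.7,72.4,100,190)
```

```text
clk 22.10 pos [643.7   1.2 110.2] rpy [ 1.800e+02 -1.000e-01 -1.697e+02] F [ 0.4 -1.1  1.1] open 0.993
-> (669.7, 72.4, 100, 190) shift cm [-3.83  6.54  1.02] turn [ 0.  -0.1  0.3] dist 77.0
```

>>> jog_arm --series '[[[-3.8,6.6,1,0,0,0,8.5],[-3.8,6.6,1,0,0,0,8.5],[-3.8,6.6,1,0,0,0,8.5],[-3.8,6.6,1,0,0,0,8.5]]]'

```text
clock: 22.6
eef_pos: [669.1, 69.6, 101.4]
tcp_rot: [-3.141, -0.001, -2.963]
contact_force: [-0.3, -0.3, -0.1]
opening: 0.996
```

Run:
```python
from stk import *
s=r.sense(); im=r.grab_frame("wrist")[:,:,::-1].copy(); cv2.imwrite("pics/w19.png",im); c=WCam(s); g=G(im)
b=grid(c,g,"sleeve",669.7,72.4,[0],w=8); print(b); show(c,im,"sleeve",b,"pics/w19s.png"); plan(b[1],b[2],-22,190,s)
```

```text
(np.float32(21.206264), np.float64(669.7), np.float64(72.4), 0)
clk 22.60 pos [669.1  69.6 101.4] rpy [-1.800e+02 -1.000e-01 -1.698e+02] F [-0.3 -0.3 -0.1] open 0.996
-> (np.float64(669.7), np.float64(72.4), -22, 190) shift cm [-0.12  0.27 12.34] turn [-0.  -0.1  0.2] dist 123.0
```

View pics/w19s.png

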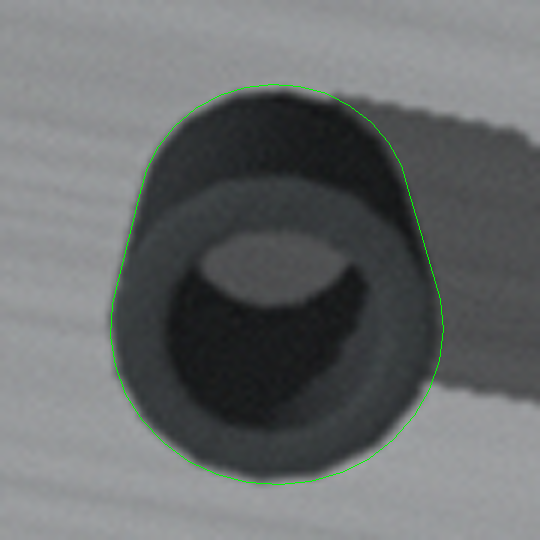

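>>> jog_arm --series '[[[-0.1,0.25,5,0,0,0,8.5],[-0.1,0.25,9,0,0,0,8.5],[-0.1,0.25,11.2,0,0,0,8.5],[-0.1,0.25,12.3,0,0,0,8.5],[-0.1,0.25,12.3,0,0,0,6]]]'

```text
clock: 23.28
eef_pos: [670.7, 73.3, -20.9]
tcp_rot: [-3.142, 0.0, -2.962]
contact_force: [-0.0, -0.1, -0.5]
opening: 0.809
```

>>> jog_arm --series '[[[0,0,0,0,0,0,2],[0,0,0,0,0,0,2],[0,0,0,0,0,0,2],[0,0,0,0,0,0,2],[0,0,0,0,0,0,2]]]' --newtons 40

```text
clock: 23.9
eef_pos: [671.7, 73.7, -19.3]
tcp_rot: [-3.141, 0.003, -2.962]
contact_force: [-0.3, -1.7, 6.2]
opening: 0.511
```

>>> jog_arm --series '[[[0,0,0,0,0,0,2],[0,0,-0.5,0,0,0,2],[0,0,-3,0,0,0,2],[0,0,-8,0,0,0,2],[0,0,-10,0,0,0,2]]]' --newtons 60

```text
clock: 24.52
eef_pos: [672.0, 74.0, 81.9]
tcp_rot: [-3.141, 0.004, -2.962]
contact_force: [0.2, 0.3, -3.4]
opening: 0.508
```

Run:
```python
from h import *
plan(485,-304.3,85,198.3)
im=r.grab_frame("wrist")[:,:,::-1]; cv2.imwrite("pics/w20.png",cv2.resize(im[100:],None,fx=1.56,fy=1.56,interpolation=cv2.INTER_CUBIC))
```

```text
clk 24.52 pos [672.   74.   81.9] rpy [-180.     0.2 -169.7] F [ 0.2  0.3 -3.4] open 0.508
-> (485, -304.3, 85, 198.3) shift cm [ 25.16 -33.88  -0.4 ] turn [-0.   0.2 -8. ] dist 422.0
```

View pics/w20.png

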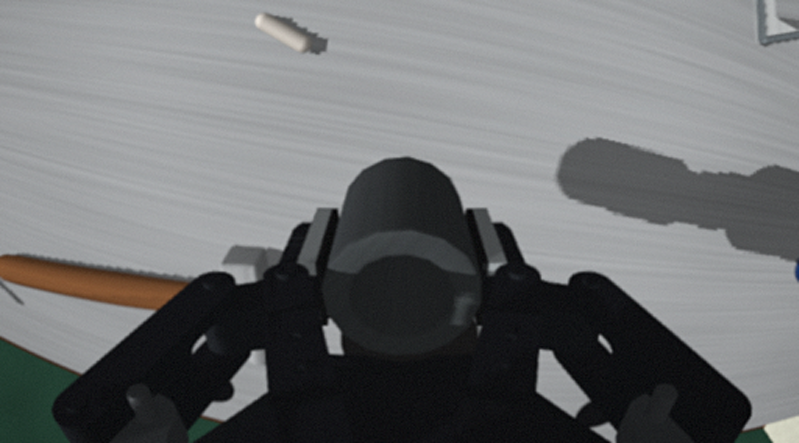

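>>> jog_arm --series '[[[3.4,-4.6,-0.5,0,0,-2,2],[6.8,-9.2,-0.5,0,0,-4,2],[10.2,-13.8,-0.5,0,0,-6,2],[13.6,-18.4,-0.5,0,0,-8,2],[17,-23,-0.5,0,0,-8,2]]]'

```text
clock: 25.2
eef_pos: [542.5, -184.1, 82.7]
tcp_rot: [3.141, -0.001, -2.822]
contact_force: [0.4, -0.2, -3.1]
opening: 0.505
```

Run:
```python
from h import *
plan(484.8,-304.3,85,198.3)
```

```text
clk 25.20 pos [ 542.5 -184.1   82.7] rpy [ 1.799e+02 -1.000e-01 -1.617e+02] F [ 0.4 -0.2 -3.1] open 0.505
-> (484.8, -304.3, 85, 198.3) shift cm [ 9.26 -9.59 -0.23] turn [ 0.1 -0.1  0. ] dist 133.0
```

>>> jog_arm --series '[[[4,-4.2,-0.2,0,0,0,2],[8,-8.4,-0.2,0,0,0,2],[9.3,-9.6,-0.2,0,0,0,2],[9.3,-9.6,-0.2,0,0,0,2],[9.3,-9.6,-0.2,0,0,0,2]]]'

```text
clock: 25.82
eef_pos: [486.3, -302.1, 85.4]
tcp_rot: [3.141, -0.0, -2.822]
contact_force: [0.2, 0.1, -2.7]
opening: 0.505
```

Run:
```python
from h import *
import pickle
s=r.sense(); pickle.dump(s,open("w21.pkl","wb")); plan(484.8,-304.3,85,198.3,s)
im=r.grab_frame("wrist")[:,:,::-1]; cv2.imwrite("pics/w21.png",cv2.resize(im,None,fx=1.5625,fy=1.5625,interpolation=cv2.INTER_CUBIC))
```

```text
clk 25.82 pos [ 486.3 -302.1   85.4] rpy [ 179.9   -0.  -161.7] F [ 0.2  0.1 -2.7] open 0.505
-> (484.8, -304.3, 85, 198.3) shift cm [ 0.21 -0.16  0.04] turn [ 0.1 -0.   0. ] dist 3.0
```

View pics/w21.png

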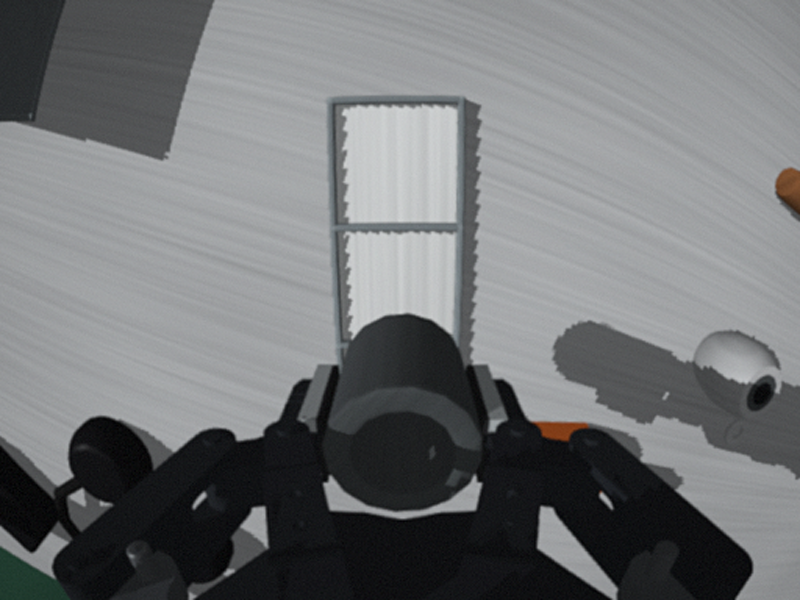

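Run:
```python
from h import *
import pickle
c=WCam(pickle.load(open("w21.pkl","rb"))); f=1.5625
a=np.radians(18.3); d=np.array([np.cos(a),np.sin(a)])
w=c.back(np.array([(328,97),(466,97),(331,228),(462,228)])/f,8)[:,:2]; m=[(w[0]+w[1])/2,(w[2]+w[3])/2]
print("mid",m[1]+35*d,m[0]+107*d,"far",m[1]-35*d,m[0]+37*d)
b=c.back(np.array([(404,315)])/f,85.4+19.3)[0,:2]; print("sleeve",b+22*d)
```

```text
mid [ 485.01085524 -304.82200815] [ 485.03815525 -304.44204738] far [ 418.5510718  -326.80148006] [ 418.57837181 -326.42151929]
sleeve [ 485.88175886 -300.57721204]
```

>>> jog_arm --series '[[[0.2,-0.3,4,0,0,0,2],[0.2,-0.3,8,0,0,0,2],[0.2,-0.3,9.4,0,0,0,2],[0.2,-0.3,10,0,0,0,2],[0.2,-0.3,10.1,0,0,0,2]]]'

```text
clock: 26.5
eef_pos: [485.9, -306.9, -14.4]
tcp_rot: [-3.141, 0.001, -2.822]
contact_force: [0.9, 0.2, -2.2]
opening: 0.504
```

>>> jog_arm --series '[[[0,0,0,0,0,0,2],[0,0,0.15,0,0,0,2]]]'

```text
clock: 26.75
eef_pos: [485.8, -307.3, -15.6]
tcp_rot: [-3.14, 0.001, -2.822]
contact_force: [0.4, 0.3, -2.1]
opening: 0.505
```

>>> jog_arm --series '[[[0,0,0.1,0,0,0,2],[0,0,0.2,0,0,0,2]]]'

```text
clock: 27.0
eef_pos: [485.6, -307.2, -16.4]
tcp_rot: [-3.141, 0.001, -2.823]
contact_force: [-7.6, 4.2, 31.3]
opening: 0.507
```

>>> jog_arm --series '[[[0,0,0,0,0,0,6],[0,0,0,0,0,0,8.5],[0,0,0,0,0,0,8.5],[0,0,-1.5,0,0,0,8.5],[0,0,-6,0,0,0,8.5]]]'

```text
clock: 27.62
eef_pos: [483.6, -305.9, 40.9]
tcp_rot: [3.138, -0.003, -2.822]
contact_force: [-0.0, 0.3, 0.3]
opening: 0.995
```

>>> jog_arm --series '[[[0,0,-5,0,0,0,8.5],[0,0,-7,0,0,0,8.5],[0,0,-7,0,0,0,8.5]]]'

```text
clock: 28.0
eef_pos: [486.4, -307.6, 113.9]
tcp_rot: [-3.138, 0.003, -2.822]
contact_force: [-0.3, -0.0, 0.3]
opening: 0.998
```

Run:
```python
from h import *
import pickle
s=r.sense(); plan(461.8,-70.4,110,195,s)
im=r.grab_frame("wrist")[:,:,::-1]; cv2.imwrite("pics/w22.png",cv2.resize(im,None,fx=1.5625,fy=1.5625,interpolation=cv2.INTER_CUBIC))
```

```text
clk 28.00 pos [ 486.4 -307.6  113.9] rpy [-179.8    0.2 -161.7] F [-0.3 -0.   0.3] open 0.998
-> (461.8, -70.4, 110, 195) shift cm [-5.11 23.29  0.33] turn [-0.2  0.2  3.3] dist 238.0
```

View pics/w22.png

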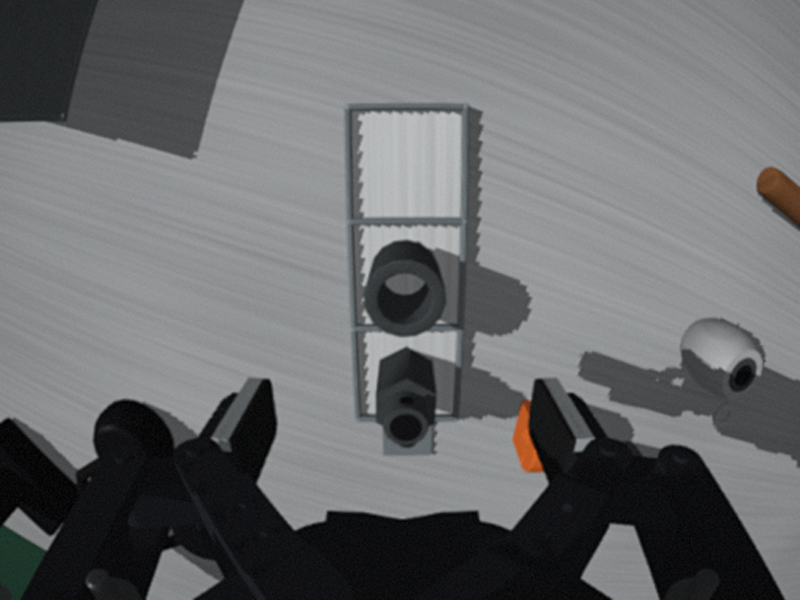

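>>> jog_arm --series '[[[-1,5,0,0,0,1,8.5],[-2,10,0,0,0,2,8.5],[-3,15,0,0,0,3,8.5],[-4,20,0,0,0,3.3,8.5],[-5.1,23.3,0,0,0,3.3,8.5]]]'

```text
clock: 28.68
eef_pos: [458.5, -67.5, 110.1]
tcp_rot: [3.14, -0.003, -2.879]
contact_force: [0.0, 1.0, -0.3]
opening: 0.995
```

>>> jog_arm --series '[[[0,0,0,0,0,0,8.5],[0,0,0,0,0,0,8.5]]]'

```text
clock: 28.92
eef_pos: [460.0, -69.7, 110.7]
tcp_rot: [3.141, -0.001, -2.879]
contact_force: [0.3, -0.4, -0.8]
opening: 0.995
```

Run:
```python
from stk import *
s=r.sense(); im=r.grab_frame("wrist")[:,:,::-1].copy(); cv2.imwrite("pics/w23.png",im); c=WCam(s); g=G(im)
b=grid(c,g,"roller",461.8,-70.4,[0],w=8); print(b); show(c,im,"roller",b,"pics/w23s.png"); plan(b[1],b[2],-25,195,s)
```

```text
(np.float32(10.957184), np.float64(461.3), np.float64(-70.4), np.float64(-2.0))
clk 28.93 pos [460.  -69.7 110.7] rpy [ 1.80e+02 -1.00e-01 -1.65e+02] F [ 0.3 -0.4 -0.8] open 0.995
-> (np.float64(461.3), np.float64(-70.4), -25, 195) shift cm [-0.13 -0.11 13.57] turn [ 0.  -0.1  0. ] dist 136.0
```

View pics/w23s.png

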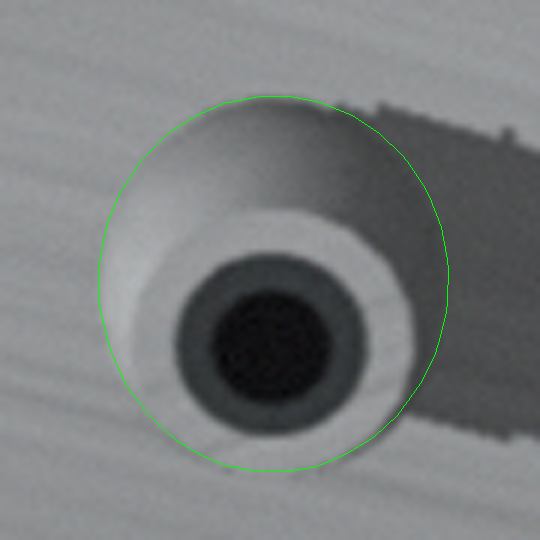

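>>> jog_arm --series '[[[-0.1,-0.1,5,0,0,0,8.5],[-0.1,-0.1,10,0,0,0,8.5],[-0.1,-0.1,12.5,0,0,0,8.5],[-0.1,-0.1,13.6,0,0,0,8.5],[-0.1,-0.1,13.6,0,0,0,6.5]]]'

```text
clock: 29.6
eef_pos: [461.4, -70.8, -24.9]
tcp_rot: [3.141, -0.001, -2.881]
contact_force: [0.0, -0.1, -1.0]
opening: 0.811
```

>>> jog_arm --series '[[[0,0,0,0,0,0,3],[0,0,0,0,0,0,3],[0,0,0,0,0,0,3],[0,0,0,0,0,0,3],[0,0,0,0,0,0,3]]]' --newtons 40

```text
clock: 30.22
eef_pos: [462.6, -70.8, -23.4]
tcp_rot: [-3.14, 0.002, -2.88]
contact_force: [-1.9, -4.7, 8.7]
opening: 0.584
```

>>> jog_arm --series '[[[0,0,0,0,0,0,3],[0,0,-0.5,0,0,0,3],[0,0,-2,0,0,0,3],[0,0,-4,0,0,0,3],[0,0,-4,0,0,0,3]]]' --newtons 70

```text
clock: 30.85
eef_pos: [462.9, -70.3, 17.1]
tcp_rot: [-3.14, 0.003, -2.88]
contact_force: [-0.2, -0.8, -5.4]
opening: 0.579
```

Run:
```python
from h import *
plan(418.6,-326.5,85,198.3)
im=r.grab_frame("wrist")[:,:,::-1]; cv2.imwrite("pics/w24.png",cv2.resize(im[100:],None,fx=1.56,fy=1.56,interpolation=cv2.INTER_CUBIC))
```

```text
clk 30.85 pos [462.9 -70.3  17.1] rpy [-179.9    0.2 -165. ] F [-0.2 -0.8 -5.4] open 0.579
-> (418.6, -326.5, 85, 198.3) shift cm [ 10.89 -23.61  -6.8 ] turn [-0.1  0.2 -3.3] dist 269.0
```

View pics/w24.png

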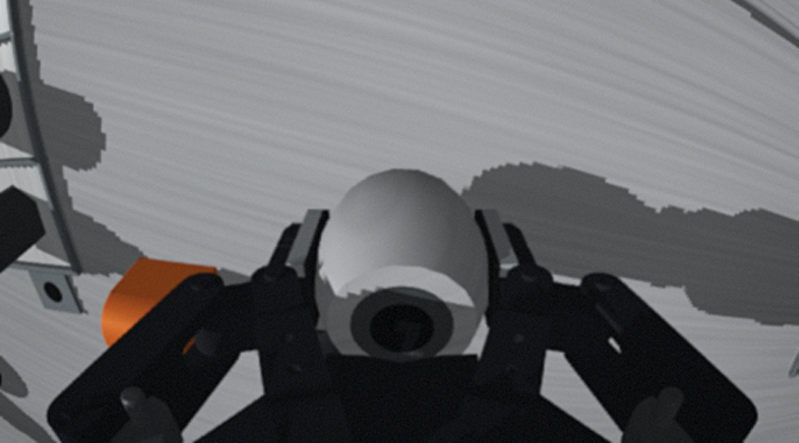

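>>> jog_arm --series '[[[0,0,-5,0,0,0,3],[2.5,-5,-6.8,0,0,-1,3],[5,-10.5,-6.8,0,0,-2,3],[7.5,-16,-6.8,0,0,-3.3,3],[9.5,-20.5,-6.8,0,0,-3.3,3]]]'

```text
clock: 31.52
eef_pos: [421.9, -294.7, 82.8]
tcp_rot: [3.141, -0.0, -2.823]
contact_force: [1.5, 0.2, -4.4]
opening: 0.578
```

Run:
```python
from h import *
plan(418.6,-326.5,85,198.3)
```

```text
clk 31.52 pos [ 421.9 -294.7   82.8] rpy [ 180.    -0.  -161.7] F [ 1.5  0.2 -4.4] open 0.578
-> (418.6, -326.5, 85, 198.3) shift cm [ 1.31 -2.92 -0.22] turn [ 0. -0. -0.] dist 32.0
```

>>> jog_arm --series '[[[1.3,-2.9,0,0,0,0,3],[1.3,-2.9,0,0,0,0,3],[1.3,-2.9,0,0,0,0,3]]]'

```text
clock: 31.9
eef_pos: [418.9, -323.6, 82.6]
tcp_rot: [3.14, -0.001, -2.823]
contact_force: [0.7, -1.1, -4.9]
opening: 0.572
```

Run:
```python
from h import *
import pickle
s=r.sense(); pickle.dump(s,open("w25.pkl","wb")); plan(418.6,-326.5,85,198.3,s)
im=r.grab_frame("wrist")[:,:,::-1]; cv2.imwrite("pics/w25.png",cv2.resize(im,None,fx=1.5625,fy=1.5625,interpolation=cv2.INTER_CUBIC))
```

```text
clk 31.90 pos [ 418.9 -323.6   82.6] rpy [ 1.799e+02 -1.000e-01 -1.617e+02] F [ 0.7 -1.1 -4.9] open 0.572
-> (418.6, -326.5, 85, 198.3) shift cm [ 0.12 -0.27 -0.24] turn [ 0.1 -0.1 -0. ] dist 4.0
```

View pics/w25.png

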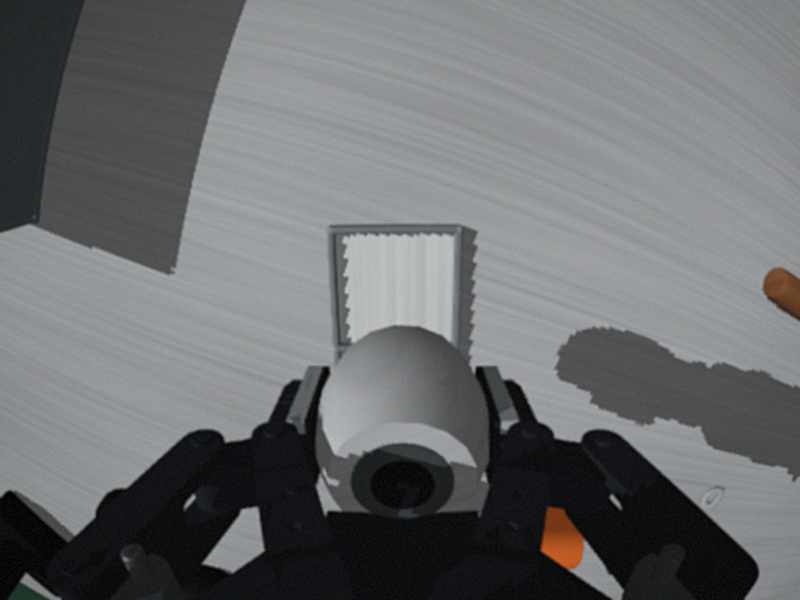

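>>> jog_arm --series '[[[0.1,-0.25,4,0,0,0,3],[0.1,-0.25,8,0,0,0,3],[0.1,-0.25,9.4,0,0,0,3],[0.1,-0.25,10,0,0,0,3],[0.1,-0.25,10.2,0,0,0,3]]]'

```text
clock: 32.58
eef_pos: [420.2, -327.4, -17.9]
tcp_rot: [-3.141, 0.001, -2.822]
contact_force: [-0.5, -0.6, -4.9]
opening: 0.571
```

>>> jog_arm --series '[[[0,0,0,0,0,0,3],[0,0,0.1,0,0,0,3]]]'

```text
clock: 32.83
eef_pos: [420.1, -327.6, -18.7]
tcp_rot: [-3.14, 0.001, -2.822]
contact_force: [0.3, 0.1, -5.7]
opening: 0.572
```

>>> jog_arm --series '[[[0,0,0.1,0,0,0,3],[0,0,0.15,0,0,0,3]]]'

```text
clock: 33.08
eef_pos: [419.8, -327.4, -20.2]
tcp_rot: [-3.141, 0.0, -2.823]
contact_force: [-2.5, 3.0, 12.3]
opening: 0.574
```

>>> jog_arm --series '[[[0,0,0,0,0,0,6],[0,0,0,0,0,0,7.5],[0,0,0,0,0,0,8.5],[0,0,0,0,0,0,8.5],[0,0,-2,0,0,0,8.5]]]'

```text
clock: 33.7
eef_pos: [418.5, -326.4, -2.0]
tcp_rot: [3.139, -0.002, -2.822]
contact_force: [0.4, 0.4, 0.5]
opening: 0.999
```

>>> jog_arm --series '[[[0,0,-4,0,0,0,8.5],[0,0,-9,0,0,0,8.5],[0,0,-13,0,0,0,8.5],[-5,0,-15,0,0,0,8.5],[-6,0,-15,0,0,0,8.5]]]'

```text
clock: 34.33
eef_pos: [479.7, -308.6, 151.1]
tcp_rot: [-3.138, 0.003, -2.821]
contact_force: [-0.0, -0.2, 0.7]
opening: 0.994
```

Run:
```python
from h import *
s=r.sense(); plan(550,0,200,190,s)
im=r.grab_frame("wrist")[:,:,::-1]; cv2.imwrite("pics/w26.png",cv2.resize(im,None,fx=1.5625,fy=1.5625,interpolation=cv2.INTER_CUBIC))
im=r.grab_frame("top")[:,:,::-1]; cv2.imwrite("pics/t26.png",cv2.resize(im[100:330],None,fx=1.5625,fy=1.5625,interpolation=cv2.INTER_CUBIC))
im=r.grab_frame("scene")[:,:,::-1]; cv2.imwrite("pics/s26.png",cv2.resize(im[60:320],None,fx=1.5625,fy=1.5625,interpolation=cv2.INTER_CUBIC))
```

```text
clk 34.33 pos [ 479.7 -308.6  151.1] rpy [-179.8    0.2 -161.6] F [-0.  -0.2  0.7] open 0.994
-> (550, 0, 200, 190) shift cm [-16.41  27.06  -4.93] turn [-0.2  0.2  8.4] dist 320.0
```

View pics/w26.png

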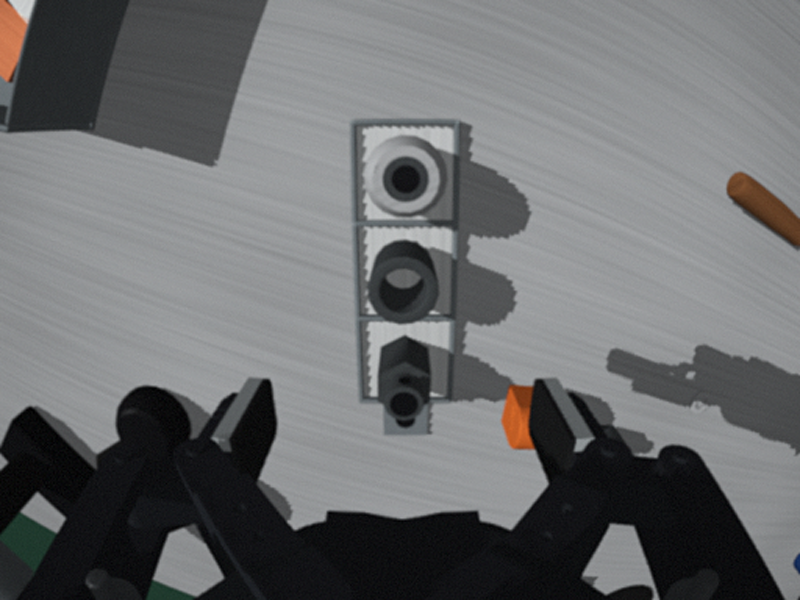

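View pics/t26.png

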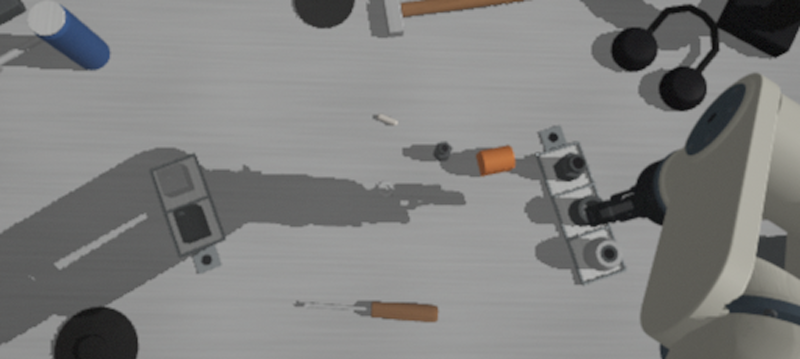

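View pics/s26.png

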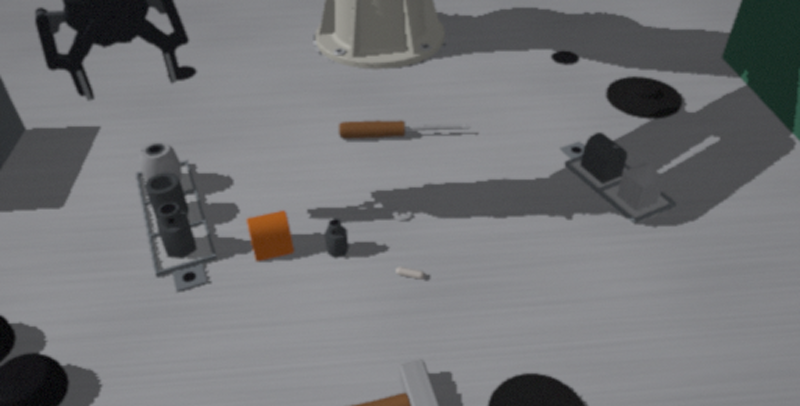

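Run:
```python
from rig import r
print(r.sign_off())
```

```text
the job is handed in; nothing more can be done
None
```

Both kits are made up, and I handed the job in at about 34.5 s on the clock. I packed them in the order asked:
- **Two-compartment tray:** the dolly is next to the tab and the square stake in the other compartment.
- **Three-compartment tray:** the large box spanner is next to the tab, the sleeve in the middle and the roller at the far end.

**Last checks:** Wrist, top and scene pictures at the end showed all five parts upright, one in each compartment. The small box spanner was still standing where it started, the orange look-alike had not moved, and the gripper was open and clear of everything. The parts should sit within about 3 mm of the compartment centres. I worked that out from pictures taken just before each was lowered and did not measure them again in the trays.

**What went wrong or disagreed:**
- **Fingertip position:** The real fingertips sit about 30 mm behind the reported tool point. Because of this, the dolly was probably gripped on its rounded top, though it held and was set down properly.
- **First stake grasp:** It slid off the pyramid with about 62 N at the wrist, and the stake stayed upright. I then gripped lower, and every later grasp held first time.
- **Finger opening:** The reading did not match the part widths. It gave about 48 mm on the 38 mm stake, so I judged grips by force and picture instead.
- **Cameras:** The top and scene cameras disagreed by about 5 mm sideways. I used the wrist camera to decide between them.

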